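# Set up the soldering corner from the tidied pile

### The job

The soldering things were piled up to clear the bench; take the pile apart from the top and set each one down where it is used: the white flux jar in the smaller of the two round wooden holders, the round solder tin in the larger one, the steel bench block flat inside the lip of its square rubber base, and the fire brick lying flat and centred on the black turntable. Keep everything upright, set things down rather than dropping them, and leave the dropper bottle and the tweezers where they are.

Things in the scene. Friction and masses are not known exactly. Their poses are not given: they have to be found in the camera images.
- flux_jar: small round white screw jar, top of the pile at the start. 29 mm tall; body 45 mm across for the lower 16 mm, lid 48 mm across above that. Loose, about 0.09 kg. Origin: centre of its underside, z up. It belongs in jar_holder
- solder_tin: round straw-coloured tin with a slip lid (it does not come off), second from the top. 27 mm tall; 54 mm across for the lower 16 mm, lid 56 mm across above that. Loose, about 0.09 kg. Origin: centre of its underside, z up. It belongs in tin_holder
- steel_block: square grey steel bench block 56 x 56 x 12 mm, under the tin and on the brick. Loose, about 0.31 kg. Origin: centre of its underside, x and y along its sides, z up. It belongs on block_base
- fire_brick: brown insulating fire brick, bottom of the pile, standing on the bench: 58 mm along its x, 100 mm along its y, 44 mm tall. Loose, about 0.36 kg. Origin: centre of its underside, z up. It belongs on turntable; take it across the 58 mm
- jar_holder: smaller turned round holder of dark wood, fixed to the bench, 80 mm across, 16 mm high. Its well: floor 6 mm above the bench, 52 mm across up to 10 mm, then dished, widening to 66 mm at the rim. Origin: centre of its underside, z up. A seated jar stands with its underside on the floor, 6 mm above the origin
- tin_holder: larger turned round holder of dark wood, fixed to the bench, 104 mm across, 16 mm high. Its well: floor 6 mm above the bench, 66 mm across up to 10 mm, then dished, widening to 80 mm at the rim. Origin: centre of its underside, z up. A seated tin stands with its underside 6 mm above the origin
- block_base: square base of black rubber, fixed to the bench, 86 x 86 mm, with a 68 x 68 mm seat 8 mm above the bench inside a lip 3.5 mm higher (11.5 mm above the bench). Origin: centre of its underside, x and y along its sides, z up. The block's sides go along the lip's sides (any quarter turn)
- turntable: black round turntable with thin wires across its top, its foot fixed to the bench, 113 mm across; the flat top of its disc is 29 mm above the bench and turns freely about the upright axis through the centre. Origin: on that axis, at bench height, z up. The brick (whose corners just reach the disc's edge) may lie on it in any direction
- dropper: bystander: dropper bottle, 30 mm across, 93 mm tall, standing loose near the front edge. Origin: centre of its underside
- tweezers: bystander: dark steel tweezers, 19 x 173 x 9 mm, lying loose on the right of the work, long side along their y, beside the foot of a stand with a thin fixed chrome pole (11 mm thick, 0.68 m tall, at x 0.59, y -0.05: keep the wrist clear of it). Origin: centre of the underside

How it is judged:
By the outcome, as a careful person would: the job done as asked, in the order asked, and still so for the second after the job is handed in, with the robot touching nothing.
It also fails if it takes over 106 s, if anything falls off the work surface, if the arm or the gripper's body presses on something with over 40 N, if the wrist force passes 120 N, or if a joint passes its speed limit or range.

### The arm

A 6-joint arm with a two-finger parallel gripper is mounted at the origin on a cart in front of the work surface, level with it; the furniture and walls round the work are solid. World frame = base frame: x ahead of the robot, y to its left, z up, the work surface at z = 0. Lengths are in m, angles in rad, forces in N, time in s.
With the tool pointing down it reaches from about 0.35 to 0.775 m from the base axis. Payload 7.3 kg.
Tool frame: the origin (TCP) lies on the centre line of the jaws, within the pads' length; the fingertips stand 11 mm ahead of it and the grasp point (between the pads) lies 8 mm behind it; y points along the fingers, z is the direction in which the jaws open and shut, and the axes are right-handed (so a half turn about y gives the same grasp; the last joint's range is limited). The gripper opens to 92 mm and grips with 3 to 60 N. Pads are 19 mm wide; open, the fingers measure 130 mm over their backs; the gripper's body (75 mm by 190 mm) begins 47 mm behind the grasp point.
Start: joints at [1.101, 0.342, 1.524, -0, 1.275, -0.146], TCP at [0.167, 0.498, 0.201] pointing down, gripper open.
Joint ranges: [-2.53, 2.53], [-0.77, 2.02], [0.04, 2.7], [-1, 4.14], [0.28, 2.66], [-3.11, 3.11]. Speed limits (rad/s): [2.57, 2.57, 3.14, 3.14, 3.14, 3.14].

### API

Orientations are given as [roll, pitch, yaw] about the fixed x, y, z axes, in that order (R = Rz(yaw) Ry(pitch) Rx(roll)).
In Python, from cell import robot, cams gives the robot as it stands.
- The arm moves only by the tool apply_moves, never from a script. Its argument "plan" is a list of rows, each a list of 7 numbers: the shift along the tool's x, y, z in m, then the turn, a rotation vector about the tool's x, y, z in degrees, then the gripper command: -1 is fully open, 1 is shut, values between are in proportion. A call has exactly 5 rows; each row is the pose to reach, as a shift and turn from the pose commanded when the call began, along the tool's axes at that moment; what a row does not reach only later rows make up. A row lasts 1/8 s, in which the tool goes at most 62.5 mm and 10.7 degrees, less where a joint would pass 70% of its speed; a pose out of reach is approached as far as the arm can. A call with a gripper value outside its range is refused whole. The fingers move at their own pace and stop on an object; "squeeze" is the grip in N (left out, the last holds). Time passes only in rows, so rows that repeat a pose let the fingers close, or fill a call up. It gives the time, the measured TCP pose, the force and the opening at its end, in the units of the state.
- robot.observe(): the state, without advancing time (a new reading comes with each control period).
- cams.read_camera(name): name is "side" or "top" or "wrist"; returns the picture (480x640x3 uint8, blue, green, red); there is no depth.
- cams.calibration(name): a dict with "fx", "fy", "cx", "cy" (pixels), "extrinsics" (4x4, takes a point from world to camera coordinates); the wrist camera has in their place "T_tool_cam" (4x4, takes a point from camera to tool coordinates, whose origin is the TCP and whose axes are the tool frame's). Camera axes: x right, y up, looking along -z (the intrinsics and any distortion apply to the point x, -y, -z); pixel columns grow to the right and rows downward; lengths in m; the calibration is good to about 2 mm. A picture is of the moment at which its call begins: read the wrist's pose just before it. calibration takes no time and is no camera call.
- robot.hand_in(): hands the job in, once; it reports no verdict.
The state is a dict: "time": time; "qpos": joint angles; "qvel": joint speeds; "joint_efforts": joint torques, N m; "tool_pos": TCP position; "tool_rot": TCP orientation; "contact_force": force on the tool from outside, world axes, zero at the start; "torque": the same for the moment, N m; "opening": finger opening in m.
Only numpy, scipy, OpenCV 4.12 (cv2) and the standard library are available. Lean on these libraries where they do the work, as an engineer would, in place of code of your own. Each camera call takes 0.05 s, during which the arm holds its last target. There are 200 camera calls.

## Working session

There is one attempt and no reset: what is moved stays moved. The work goes in short steps, Python scripts to look and compute and a tool call to move; the robot and the scene stay as the last step left them, time stands still between calls to the robot, and variables do not carry over. Pictures are saved under pics/ and viewed, about 12 in all and at most 16, crops included, and the job is handed in when it is done.

Besides the shell and the picture viewer there is one more tool, called in YAML: its name, and indented under it one key for each argument. apply_moves: Moves the arm, as the interface text tells. Its arguments: {"type":"object","properties":{"plan":{"type":"array","items":{"type":"array","items":{"type":"number"}}},"squeeze":{"type":"number"}},"required":["plan"]}

```bash
ls; mkdir -p pics; python3 - <<'E'
from cell import robot, cams
import cv2, numpy as np
np.set_printoptions(precision=4,suppress=True)
print(robot.observe())
for n in ("top","side","wrist"):
    cv2.imwrite(f"pics/{n}0.png",cams.read_camera(n)); print(n,cams.calibration(n))
E
```

```text
pics
{'time': 0.0, 'qpos': array([ 1.101 ,  0.3427,  1.525 , -0.    ,  1.2754, -0.146 ]), 'qvel': array([ 0.0008, -0.0003,  0.    ,  0.0003, -0.0011, -0.0008]), 'joint_efforts': array([ -0.0024, -43.1229, -24.4219,   0.0714,   0.0561,  -0.0001]), 'tool_pos': array([0.1668, 0.4973, 0.2006]), 'tool_rot': array([-1.5723,  0.0002, -0.3238]), 'contact_force': array([0.0262, 0.175 , 0.0165]), 'torque': array([-0.0354,  0.0219,  0.0052]), 'opening': 0.0918021195432907}
top {'fx': 577.7272868356778, 'fy': 577.7272868356778, 'cx': 327.59579670428406, 'cy': 241.24276056904816, 'extrinsics': array([[ 0.0207, -0.9998,  0.0048,  0.0933],
       [ 0.9968,  0.021 ,  0.0773, -0.5147],
       [-0.0774,  0.0032,  0.997 , -1.0739],
       [ 0.    ,  0.    ,  0.    ,  1.    ]])}
side {'fx': 566.2766172379687, 'fy': 566.2766172379687, 'cx': 313.08033349205505, 'cy': 235.71136322342565, 'extrinsics': array([[-0.3564,  0.9343, -0.0032,  0.0736],
       [-0.4251, -0.1591,  0.8911,  0.1446],
       [ 0.832 ,  0.319 ,  0.4538, -1.3546],
       [ 0.    ,  0.    ,  0.    ,  1.    ]])}
wrist {'fx': 395.1694312960547, 'fy': 395.1694312960547, 'cx': 323.29541977498735, 'cy': 228.68081616336826, 'T_tool_cam': array([[-0.0002, -0.9639, -0.2664, -0.0714],
       [ 0.0011,  0.2664, -0.9639, -0.1828],
       [ 1.    , -0.0005,  0.001 ,  0.    ],
       [ 0.    ,  0.    ,  0.    ,  1.    ]])}
```

View pics/top0.png

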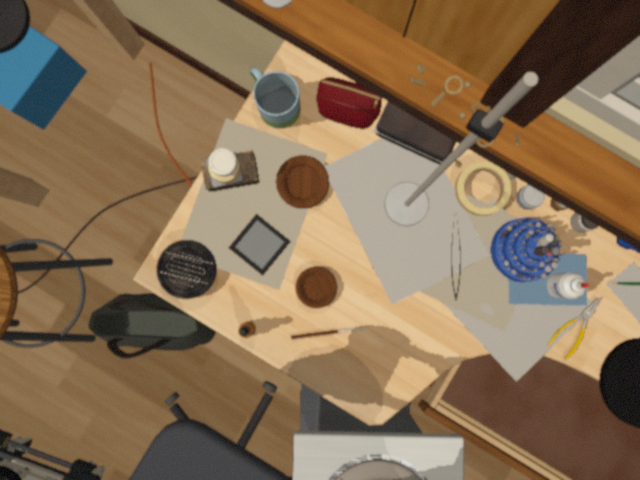

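View pics/side0.png

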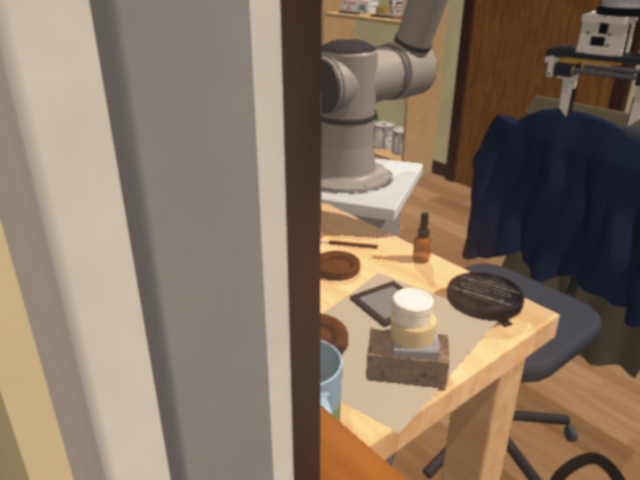

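```bash
cat > h.py <<'E'
from cell import robot, cams
import cv2, numpy as np
from scipy.spatial.transform import Rotation as Ro
np.set_printoptions(precision=4,suppress=True)
def cam_pose(n, st=None):
    """intrinsics, rotation and position of camera in world"""
    c=cams.calibration(n)
    if n=="wrist":
        W=np.eye(4); W[:3,:3]=Ro.from_euler('xyz',st['tool_rot']).as_matrix(); W[:3,3]=st['tool_pos']
        T=W@c['T_tool_cam']
    else: T=np.linalg.inv(c['extrinsics'])
    return c,T
def cast(n,px,z,st=None):
    """pixels -> world points on plane z"""
    c,T=cam_pose(n,st); px=np.atleast_2d(px).astype(float)
    d=np.c_[(px[:,0]-c['cx'])/c['fx'],-(px[:,1]-c['cy'])/c['fy'],-np.ones(len(px))]@T[:3,:3].T
    return T[:3,3]+d*((z-T[2,3])/d[:,2])[:,None]
def proj(n,P,st=None):
    c,T=cam_pose(n,st); p=(np.atleast_2d(P)-T[:3,3])@T[:3,:3]
    return np.c_[c['cx']+c['fx']*p[:,0]/-p[:,2], c['cy']+c['fy']*p[:,1]/p[:,2]]
def shot(name,n="wrist"):
    st=robot.observe(); im=cams.read_camera(n); cv2.imwrite(f"pics/{name}.png",im); return st,im
def move(st,target,yaw):
    """shift in tool axes and turn about tool y (deg) from commanded ~ measured pose"""
    R=Ro.from_euler('xyz',st['tool_rot']); d=R.inv().apply(np.array(target)-st['tool_pos'])
    r=(R.inv()*Ro.from_euler('xyz',[-np.pi/2,0,yaw])).as_rotvec(degrees=True)
    return np.round(d,4),np.round(r,2)
E
python3 - <<'E'
from h import *
for nm,px,z in [("jar",(223,164),.112),("tt",(187,269),.029),("base",(260,244),.01),("tinh",(303,181),.016),("jarh",(317,286),.016),("drop",(247,328),.08)]:
    print(nm,cast("top",px,z)[0])
im=cv2.imread("pics/top0.png")
a=cv2.resize(im[120:360,130:370],None,fx=2.5,fy=2.5,interpolation=cv2.INTER_CUBIC); cv2.imwrite("pics/topc.png",a)
E
```

```text
jar [0.6371 0.2901 0.112 ]
tt [0.4544 0.3655 0.029 ]
base [0.5053 0.2329 0.01  ]
tinh [0.6275 0.1535 0.016 ]
jarh [0.4277 0.1223 0.016 ]
drop [0.3512 0.2434 0.08  ]
```

View pics/topc.png

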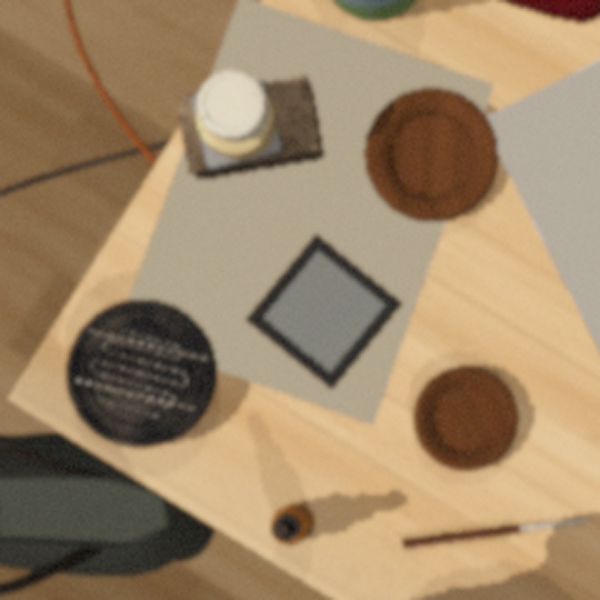

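View pics/wrist0.png

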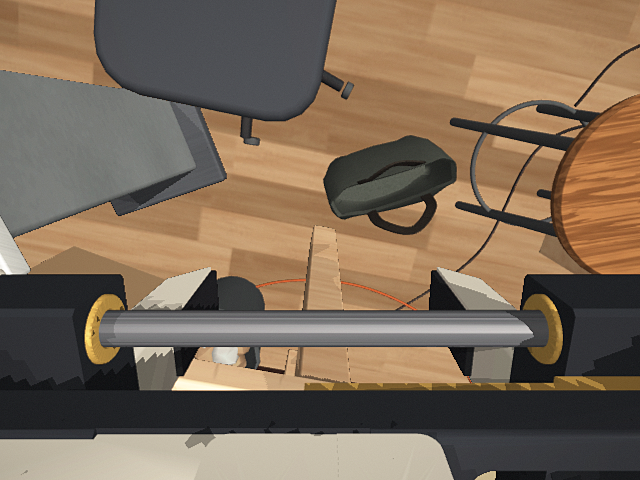

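The top view shows the pile at px (223,165), the turntable at (187,268), the base at (260,244), the tin holder at (303,181), the jar holder at (317,286) and the dropper at (247,328). In the side view the stack is upright. The wrist view shows only the floor and the jaws at rows 270–390. I'll move above the pile next, with the jaws along world x.

apply_moves:
  plan:
    - [0.05,-0.004,-0.005,0,8,0,-1]
    - [0.1,-0.008,-0.01,0,16,0,-1]
    - [0.155,-0.012,-0.015,0,24,0,-1]
    - [0.21,-0.016,-0.02,0,32,0,-1]
    - [0.265,-0.02,-0.025,0,40,0,-1]

```text
time: 0.78
tool_pos: [0.4117, 0.3888, 0.2213]
tool_rot: [-1.571, 0.0, -1.026]
contact_force: [-0.3, 1.1, 0.3]
opening: 0.0917
```

```bash
python3 - <<'E'
from h import *
s=robot.observe(); print(s['time'],s['tool_pos'],s['tool_rot'],move(s,[.635,.285,.22],-np.pi/2))
E
```

```text
0.775 [0.4117 0.3888 0.2213] [-1.5711  0.0002 -1.0265] (array([0.2044, 0.0012, 0.1373]), array([ 0.02, 31.19, -0.  ]))
```

apply_moves:
  plan:
    - [0.05,0,0.034,0,8,0,-1]
    - [0.1,0,0.069,0,16,0,-1]
    - [0.15,0,0.103,0,24,0,-1]
    - [0.204,0.001,0.137,0,31.2,0,-1]
    - [0.204,0.001,0.137,0,31.2,0,-1]

```text
time: 1.4
tool_pos: [0.6366, 0.2836, 0.2176]
tool_rot: [-1.573, -0.002, -1.573]
contact_force: [-0.6, -0.7, -0.1]
opening: 0.0921
```

```bash
python3 - <<'E'
from h import *
st,im=shot("w1"); st=robot.observe(); print(st['time'],st['tool_pos'],st['tool_rot'],st['qpos'])
print(proj("wrist",[[.637,.29,.112]],st))
E
```

```text
1.45 [0.6349 0.2853 0.2183] [-1.5733 -0.0007 -1.5694] [0.3123 0.6707 0.9296 0.0001 1.5438 0.3109]
[[326.3043 211.4908]]
```

View pics/w1.png

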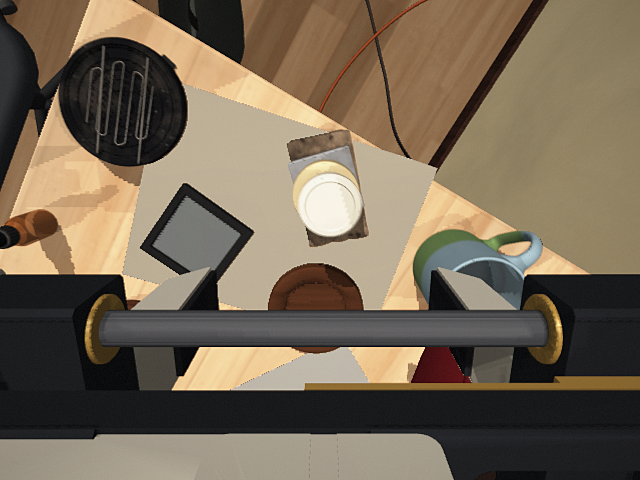

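The wrist picture shows the jar lid at (330,206), the brick's corners at about (287,140), (350,130), (368,237) and (308,246), the base at (197,232), the turntable at (123,100) and the tin holder at (316,308). I'll fit the lid and cast it onto its height.

```bash
python3 - <<'E'
from h import *
im=cv2.imread("pics/w1.png"); st=robot.observe()
def big(mask,roi):
    m=np.zeros_like(mask); x0,y0,x1,y1=roi; m[y0:y1,x0:x1]=mask[y0:y1,x0:x1]
    c=max(cv2.findContours(m,cv2.RETR_EXTERNAL,cv2.CHAIN_APPROX_NONE)[0],key=cv2.contourArea); return c[:,0]
hsv=cv2.cvtColor(im,cv2.COLOR_BGR2HSV)
print("lid hsv",hsv[206,330],"tin",hsv[170,315],"blk",hsv[155,310],"brick",hsv[140,330])
lid=big(cv2.inRange(hsv,(0,0,190),(179,45,255)),(280,160,380,250))
p=cast("wrist",lid,.112,st)
c,r=cv2.minEnclosingCircle(p[:,:2].astype(np.float32)); print("lid",c,2*r, p.max(0)-p.min(0), (p.max(0)+p.min(0))/2)
# dark things
dk=cv2.inRange(hsv,(0,0,0),(179,255,60))
b=big(dk,(130,175,262,272)); q=cast("wrist",b,.0115,st)[:,:2].astype(np.float32); print("base",cv2.minAreaRect(q))
t=big(dk,(50,25,195,172)); q=cast("wrist",t,.029,st)[:,:2].astype(np.float32); print("tt",cv2.minEnclosingCircle(q))
h=cv2.inRange(hsv,(0,110,20),(12,255,160)); h=big(h,(260,255,372,308)); q=cast("wrist",h,.016,st)[:,:2]
print("tinh x-range",q.min(0),q.max(0))
E
```

```text
lid hsv [ 22  20 248] tin [ 23  73 236] blk [16 48 91] brick [ 14  93 110]
lid (0.6391097903251648, 0.2950723171234131) 0.04834182932972908 [0.0471 0.0472 0.    ] [0.6393 0.2952 0.112 ]
base ((0.5036757588386536, 0.23683926463127136), (0.0868743509054184, 0.08430097252130508), 52.56060028076172)
tt ((0.4502160847187042, 0.371359646320343), 0.06169174239039421)
tinh x-range [0.5756 0.1629] [0.6762 0.2131]
```

apply_moves:
  plan:
    - [-0.005,0.03,0.002,0,0,0,-1]
    - [-0.01,0.06,0.004,0,0,0,-1]
    - [-0.01,0.085,0.004,0,0,0,-1]
    - [-0.01,0.104,0.004,0,0,0,-1]
    - [-0.01,0.111,0.004,0,0,0,-1]

```text
time: 2.08
tool_pos: [0.6358, 0.2981, 0.1083]
tool_rot: [-1.573, -0.0, -1.564]
contact_force: [-0.4, 0.6, 0.6]
opening: 0.0918
```

```bash
python3 - <<'E'
from h import *
st,im=shot("w2"); st=robot.observe(); print(st['time'],st['tool_pos'],st['tool_rot'])
hsv=cv2.cvtColor(im,cv2.COLOR_BGR2HSV)
m=cv2.inRange(hsv,(0,0,190),(179,45,255)); m[:, :200]=0; m[:,460:]=0; m[306:]=0
c=max(cv2.findContours(m,cv2.RETR_EXTERNAL,cv2.CHAIN_APPROX_NONE)[0],key=cv2.contourArea)[:,0]
p=cast("wrist",c,.112,st)[:,:2]; print(p.min(0),p.max(0),(p.min(0)+p.max(0))/2)
E
```

```text
2.125 [0.636  0.2979 0.1081] [-1.5731 -0.0004 -1.5648]
[0.6184 0.2804] [0.6645 0.3168] [0.6414 0.2986]
```

View pics/w2.png

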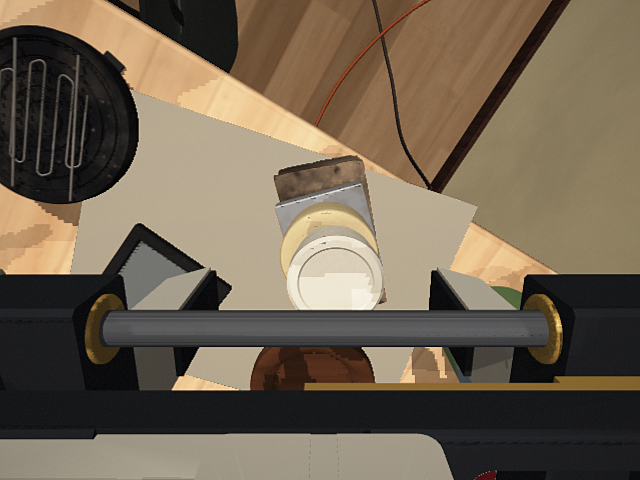

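The lid is at (335,272) and the jaws are centred at column 323. I'll shift 5 mm in each axis, then close.

apply_moves:
  plan:
    - [0.0045,0,0.005,0,-0.3,0,-1]
    - [0.0045,0,0.005,0,-0.3,0,-1]
    - [0.0045,0,0.005,0,-0.3,0,0]
    - [0.0045,0,0.005,0,-0.3,0,0.2]
    - [0.0045,0,0.005,0,-0.3,0,0.4]
  squeeze: 15

```text
time: 2.75
tool_pos: [0.6426, 0.2928, 0.1095]
tool_rot: [-1.571, 0.0, -1.561]
contact_force: [0.2, -0.3, -0.6]
opening: 0.0662
```

apply_moves:
  plan:
    - [0,0,0,0,0,0,1]
    - [0,0,0,0,0,0,1]
    - [0,0,0,0,0,0,1]
    - [0,0,0,0,0,0,1]
    - [0,0,0,0,0,0,1]

```text
time: 3.38
tool_pos: [0.6426, 0.2927, 0.1093]
tool_rot: [-1.571, 0.0, -1.561]
contact_force: [-0.6, 0.3, 0.1]
opening: 0.0163
```

```bash
python3 - <<'E'
from h import *
st=robot.observe(); print(st)
E
```

```text
{'time': 3.375, 'qpos': array([0.319 , 0.7523, 1.0704, 0.0001, 1.3189, 0.3094]), 'qvel': array([ 0.0005, -0.0004, -0.0001, -0.0016,  0.0026,  0.    ]), 'joint_efforts': array([  0.0028, -62.959 , -24.9321,   0.0862,   0.0108,   0.0001]), 'tool_pos': array([0.6426, 0.2927, 0.1093]), 'tool_rot': array([-1.5708,  0.0001, -1.5612]), 'contact_force': array([-0.6028,  0.2893,  0.0873]), 'torque': array([-0.0538,  0.0339, -0.0211]), 'opening': 0.016313323696038804}
```

```bash
python3 - <<'E'
from h import *
st,im=shot("w3"); _,t=shot("t3","top"); _,s=shot("s3","side")
a=cv2.resize(im,(400,300)); b=cv2.resize(t[100:280,130:370],(400,300)); c=cv2.resize(s[240:420,320:560],(400,300))
cv2.imwrite("pics/v3.png",np.vstack([np.hstack([a,b]),np.hstack([c,c*0])]))
E
```

```text
(no output)
```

View pics/v3.png

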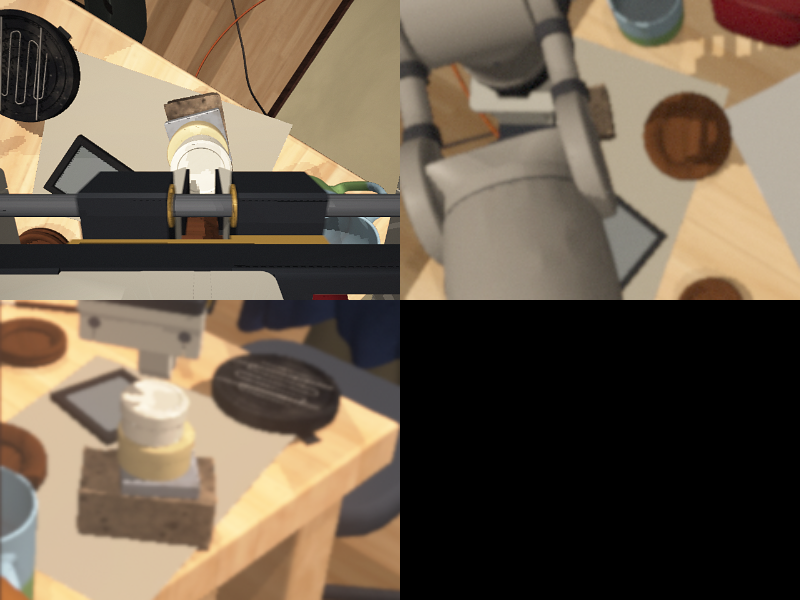

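```bash
python3 - <<'E'
from h import *
w=cv2.imread("pics/w3.png"); s=cv2.imread("pics/s3.png")
a=cv2.resize(w[200:400,220:430],(400,381)); c=cv2.resize(s[240:360,360:486],(400,381),interpolation=cv2.INTER_CUBIC)
cv2.imwrite("pics/v3b.png",np.hstack([a,c]))
st=robot.observe(); T=st['tool_pos']
print(proj("side",[T,T-[0,0,.011]]), proj("side",[[.6415,.293,.112],[.6415,.293,.083]]))
E
```

```text
[[411.5768 300.7106]
 [410.8854 308.3746]] [[412.1731 298.4136]
 [410.3594 318.4339]]
```

View pics/v3b.png

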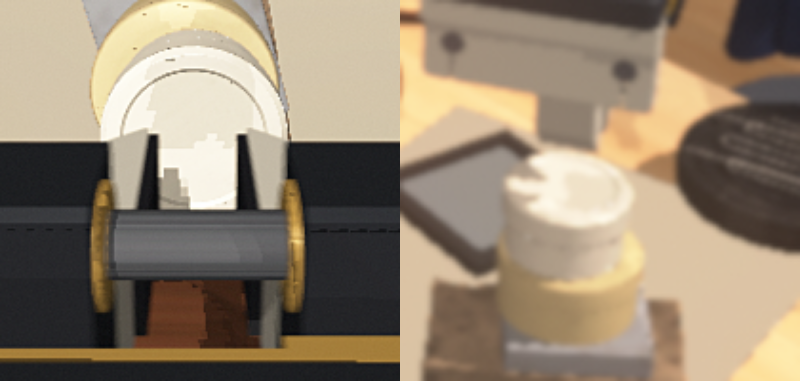

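Both views show the closed fingertips hovering over the lid. In the side view they sit at about z 0.13, not the 0.098 the interface text implies, and the wrist view agrees with tips about 25 mm behind the reported TCP. I'll open, lower by 20 mm and check from the side.

apply_moves:
  plan:
    - [0,0,0,0,0,0,-1]
    - [0,0,0,0,0,0,-1]
    - [0,0,0,0,0,0,-1]
    - [0,0,0,0,0,0,-1]
    - [0,0,0,0,0,0,-1]

```text
time: 4.15
tool_pos: [0.6426, 0.2927, 0.1093]
tool_rot: [-1.571, 0.0, -1.561]
contact_force: [-0.5, 0.3, -0.3]
opening: 0.0497
```

apply_moves:
  plan:
    - [0,0,0,0,0,0,-1]
    - [0,0,0,0,0,0,-1]
    - [0,0.006,0,0,0,0,-1]
    - [0,0.012,0,0,0,0,-1]
    - [0,0.018,0,0,0,0,-1]

```text
time: 4.78
tool_pos: [0.6424, 0.2927, 0.0906]
tool_rot: [-1.571, -0.0, -1.561]
contact_force: [0.3, -0.1, 0.4]
opening: 0.0915
```

```bash
python3 - <<'E'
from h import *
st,w=shot("w4"); _,s=shot("s4","side"); print(st['time'],st['tool_pos'],st['opening'],st['contact_force'])
a=cv2.resize(w[160:400,120:520],(480,288)); c=cv2.resize(s[230:350,340:490],(480,384),interpolation=cv2.INTER_CUBIC)
v=np.zeros((384,960,3),np.uint8); v[:288,:480]=a; v[:,480:]=c
cv2.imwrite("pics/v4.png",cv2.resize(v,(800,320)))
T=st['tool_pos']; print(proj("side",[T+[-.046,0,.024],T+[.046,0,.024],T+[.046,0,-.011]]))
E
```

```text
4.775 [0.6424 0.2927 0.0906] 0.09145300146976958 [ 0.2704 -0.1053  0.4076]
[[419.6127 278.118 ]
 [403.2525 318.0119]
 [401.1555 343.0799]]
```

View pics/v4.png

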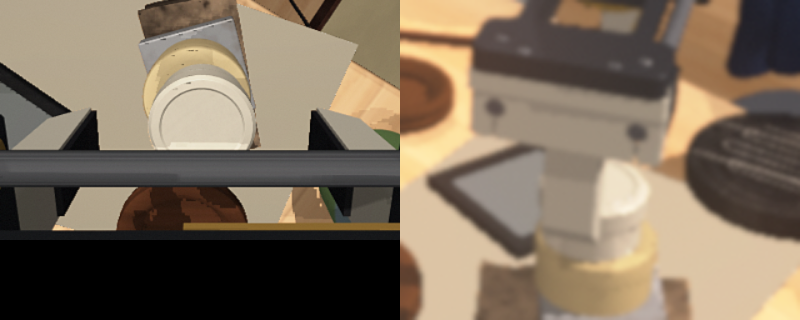

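The near fingertip shows at side px (408,318), which matches tool z + 24 mm, so I'll use that as the tip height. The jaws are centred on the lid. Lower 18 mm and grip.

apply_moves:
  plan:
    - [0,0.006,0,0,0,0,-1]
    - [0,0.012,0,0,0,0,-1]
    - [0,0.018,0,0,0,0,-1]
    - [0,0.018,0,0,0,0,0]
    - [0,0.018,0,0,0,0,0]

```text
time: 5.5
tool_pos: [0.6427, 0.2927, 0.0735]
tool_rot: [-1.571, 0.0, -1.561]
contact_force: [-0.8, 0.7, -0.3]
opening: 0.0762
```

apply_moves:
  plan:
    - [0,0,0,0,0,0,0]
    - [0,0,0,0,0,0,1]
    - [0,0,0,0,0,0,1]
    - [0,0,0,0,0,0,1]
    - [0,0,0,0,0,0,1]

```text
time: 6.12
tool_pos: [0.6426, 0.2928, 0.0735]
tool_rot: [-1.571, 0.0, -1.561]
contact_force: [-0.6, -0.1, 0.1]
opening: 0.0478
```

apply_moves:
  plan:
    - [0,0,0,0,0,0,1]
    - [0,-0.002,0,0,0,0,1]
    - [0,-0.005,0,0,0,0,1]
    - [0,-0.01,0,0,0,0,1]
    - [0,-0.016,0,0,0,0,1]

```text
time: 6.75
tool_pos: [0.6426, 0.2927, 0.0897]
tool_rot: [-1.571, 0.0, -1.561]
contact_force: [-0.2, -0.5, -0.9]
opening: 0.0473
```

```bash
python3 - <<'E'
from h import *
st,w=shot("w5"); _,s=shot("s5","side"); print(st['time'],st['tool_pos'],st['opening'],st['contact_force'])
a=cv2.resize(w[160:400,120:520],(480,288)); c=cv2.resize(s[230:350,340:490],(480,384),interpolation=cv2.INTER_CUBIC)
v=np.zeros((384,960,3),np.uint8); v[:288,:480]=a; v[:,480:]=c
cv2.imwrite("pics/v5.png",cv2.resize(v,(800,320)))
E
```

```text
6.75 [0.6426 0.2927 0.0897] 0.04726778531049857 [-0.241  -0.5077 -0.9272]
```

apply_moves:
  plan:
    - [0,-0.03,0,0,0,0,1]
    - [0.03,-0.06,-0.02,0,0,0,1]
    - [0.065,-0.06,-0.055,0,0.5,0,1]
    - [0.105,-0.06,-0.09,0,0.5,0,1]
    - [0.14,-0.06,-0.125,0,0.5,0,1]

```text
time: 7.48
tool_pos: [0.5178, 0.1503, 0.1496]
tool_rot: [-1.57, -0.0, -1.57]
contact_force: [0.1, -1.0, 0.0]
opening: 0.048
```

apply_moves:
  plan:
    - [0.035,0,-0.03,0,0,0,1]
    - [0.07,0,-0.06,0,0,0,1]
    - [0.1,0,-0.09,0,0,0,1]
    - [0.1,0,-0.09,0,0,0,1]
    - [0.1,0,-0.09,0,0,0,1]

```text
time: 8.1
tool_pos: [0.4299, 0.0516, 0.1498]
tool_rot: [-1.569, 0.0, -1.57]
contact_force: [0.1, -0.2, -0.7]
opening: 0.0476
```

```bash
python3 - <<'E'
from h import *
st,w=shot("w6"); print(st['time'],st['tool_pos'],st['tool_rot'],st['opening'])
E
```

```text
8.1 [0.4299 0.0516 0.1498] [-1.5689  0.0002 -1.5705] 0.047619831044678165
```

View pics/w6.png

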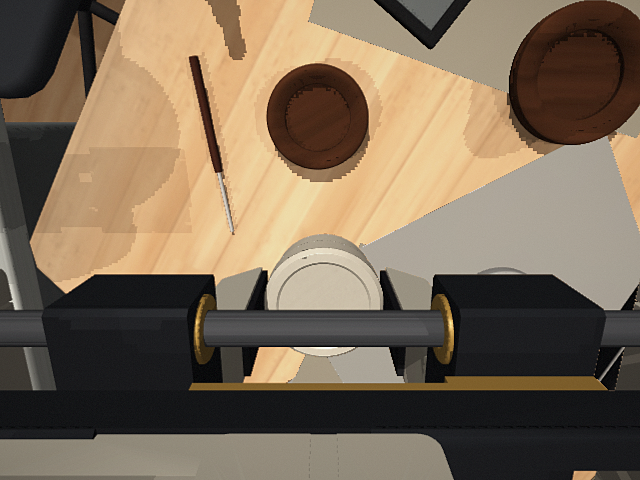

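The jar is held upright with its lid near (325,302). The jar holder is at (318,116) and the tin holder at (588,72). I'll measure the holders by their far rim edges and the held jar by its lid.

```bash
cat >> h.py <<'E'
def contour(mask,roi):
    m=np.zeros_like(mask); x0,y0,x1,y1=roi; m[y0:y1,x0:x1]=mask[y0:y1,x0:x1]
    return max(cv2.findContours(m,cv2.RETR_EXTERNAL,cv2.CHAIN_APPROX_NONE)[0],key=cv2.contourArea)[:,0]
def rimfit(c,z,r,st):
    """centre of a circle of known radius from the contour's far-from-camera edge, on plane z"""
    from scipy.optimize import least_squares
    p=cast("wrist",c,z,st)[:,:2]; cam=cam_pose("wrist",st)[1][:2,3]; o=p.mean(0)
    p=p[(p-o)@(o-cam)>0.15*r*np.linalg.norm(o-cam)]
    return least_squares(lambda q:np.hypot(*(p-q).T)-r,o,loss='soft_l1',f_scale=.001).x,p
E
python3 - <<'E'
from h import *
im=cv2.imread("pics/w6.png"); st=robot.observe(); hsv=cv2.cvtColor(im,cv2.COLOR_BGR2HSV)
print(hsv[80,300],hsv[116,318],hsv[150,340],hsv[60,540],hsv[120,580])
br=cv2.inRange(hsv,(0,130,10),(14,255,140))
for nm,roi,r in (("jarh",(255,50,385,180),.04),("tinh",(500,0,640,150),.052)):
    c=contour(br,roi); q,p=rimfit(c,.016,r,st); print(nm,q,"resid",np.std(np.hypot(*(p-q).T)-r),np.mean(np.hypot(*(p-q).T)-r), c.min(0),c.max(0))
lid=contour(cv2.inRange(hsv,(0,0,150),(179,45,255)),(262,225,390,308))
z=st['tool_pos'][2]+.0385
p=cast("wrist",lid,z,st)[:,:2]; print("lid",p.min(0),p.max(0),st['tool_pos'], lid.min(0),lid.max(0))
pp=p[p[:,1]>st['tool_pos'][1]+0.005]
E
```

```text
[  6 145  37] [ 10 170  78] [ 10 173  78] [  9 163  47] [ 11 169  68]
jarh [0.4267 0.1238] resid 0.00037022292193885785 -0.00010861929477886576 [267  63] [368 169]
tinh [0.6196 0.1542] resid 0.0025582753226392014 -0.00010885421248447947 [509   1] [639 144]
lid [0.4076 0.0507] [0.4557 0.0816] [0.43   0.0518 0.1497] [267 233] [389 307]
```

apply_moves:
  plan:
    - [-0.036,0,-0.002,0,0,0,1]
    - [-0.072,0.01,-0.004,0,0,0,1]
    - [-0.072,0.05,-0.004,0,0,0,1]
    - [-0.072,0.09,-0.004,0,0,0,1]
    - [-0.072,0.115,-0.004,0,0,0,1]

```text
time: 8.78
tool_pos: [0.4248, 0.1245, 0.0324]
tool_rot: [-1.572, 0.0, -1.568]
contact_force: [1.0, 0.0, -0.4]
opening: 0.048
```

apply_moves:
  plan:
    - [0,0,0,0,0,0,1]
    - [0,0.01,0,0,0,0,1]
    - [0,0.02,0,0,0,0,1]
    - [0,0.028,0,0,0,0,1]
    - [0,0.032,0,0,0,0,1]

```text
time: 9.4
tool_pos: [0.4249, 0.1234, 0.002]
tool_rot: [-1.571, 0.0, -1.57]
contact_force: [-0.5, 0.4, -1.2]
opening: 0.0481
```

```bash
python3 - <<'E'
from h import *
st=robot.observe(); print(st['time'],st['tool_pos'],st['contact_force'],move(st,[.4262,.1238,-.0035],-np.pi/2))
E
```

```text
9.4 [0.4249 0.1234 0.002 ] [-0.4561  0.3641 -1.2399] (array([-0.0004,  0.0055,  0.0013]), array([ 0.01,  0.04, -0.  ]))
```

apply_moves:
  plan:
    - [0,0,0.001,0,0,0,1]
    - [0,0.0015,0.0012,0,0,0,1]
    - [0,0.003,0.0012,0,0,0,1]
    - [0,0.004,0.0012,0,0,0,1]
    - [0,0.005,0.0012,0,0,0,1]

```text
time: 10.02
tool_pos: [0.4262, 0.1235, -0.0027]
tool_rot: [-1.571, 0.0, -1.57]
contact_force: [0.2, 0.5, -0.5]
opening: 0.0478
```

```bash
python3 - <<'E'
from h import *
st,w=shot("w7"); _,s=shot("s7","side"); print(st['time'],st['tool_pos'],st['contact_force'],st['opening'])
E
```

```text
10.025 [ 0.4262  0.1235 -0.0027] [ 0.1953  0.4748 -0.4518] 0.04784215662577082
```

apply_moves:
  plan:
    - [0,0.0004,0,0,0,0,1]
    - [0,0.0008,0,0,0,0,1]
    - [0,0.0012,0,0,0,0,1]
    - [0,0.0012,0,0,0,0,1]
    - [0,0.0012,0,0,0,0,1]

```text
time: 10.75
tool_pos: [0.4262, 0.1235, -0.0039]
tool_rot: [-1.571, 0.0, -1.57]
contact_force: [-0.2, -0.5, -1.0]
opening: 0.0475
```

apply_moves:
  plan:
    - [0,0.0005,0,0,0,0,1]
    - [0,0.001,0,0,0,0,1]
    - [0,0.0015,0,0,0,0,1]
    - [0,0.0015,0,0,0,0,1]
    - [0,0.0015,0,0,0,0,1]

```text
time: 11.38
tool_pos: [0.4262, 0.1235, -0.0045]
tool_rot: [-1.57, 0.0, -1.57]
contact_force: [-2.5, -1.0, 11.1]
opening: 0.0477
```

apply_moves:
  plan:
    - [0,-0.0008,0,0,0,0,1]
    - [0,-0.0008,0,0,0,0,0]
    - [0,-0.0008,0,0,0,0,-0.3]
    - [0,-0.0008,0,0,0,0,-0.3]
    - [0,-0.0008,0,0,0,0,-0.3]

```text
time: 12.0
tool_pos: [0.4261, 0.1235, -0.0047]
tool_rot: [-1.571, 0.0, -1.57]
contact_force: [-0.1, 0.1, 1.2]
opening: 0.0596
```

apply_moves:
  plan:
    - [0,-0.01,0,0,0,0,-0.3]
    - [0,-0.04,0,0,0,0,-1]
    - [0,-0.08,0,0,0,0,-1]
    - [0,-0.12,0,0,0,0,-1]
    - [0.02,-0.15,0.02,0,0,0,-1]

```text
time: 12.62
tool_pos: [0.4458, 0.1041, 0.1479]
tool_rot: [-1.569, 0.0, -1.568]
contact_force: [1.6, 0.5, -1.2]
opening: 0.0909
```

```bash
python3 - <<'E'
from h import *
st,w=shot("w8"); st=robot.observe(); print(st['time'],st['tool_pos'],st['tool_rot'],st['opening'])
hsv=cv2.cvtColor(w,cv2.COLOR_BGR2HSV)
lid=contour(cv2.inRange(hsv,(0,0,150),(179,60,255)),(255,150,400,308)); p=cast("wrist",lid,.035,st)[:,:2]; print("lid",(p.min(0)+p.max(0))/2,np.ptp(p,0),lid.min(0),lid.max(0))
c=contour(cv2.inRange(hsv,(0,130,10),(14,255,140)),(430,0,640,270)); q,pp=rimfit(c,.016,.052,st); print("tinh",q,np.std(np.hypot(*(pp-q).T)-.052),c.min(0),c.max(0))
cv2.imwrite("pics/w8c.png",w[:320])
E
```

```text
12.675 [0.4511 0.1018 0.1515] [-1.5602 -0.0006 -1.5692] 0.0912840823007712
lid [0.4338 0.1182] [0.0476 0.0481] [268 162] [330 224]
tinh [0.635  0.1523] 0.001126784044547447 [488  78] [619 211]
```

View pics/w8c.png

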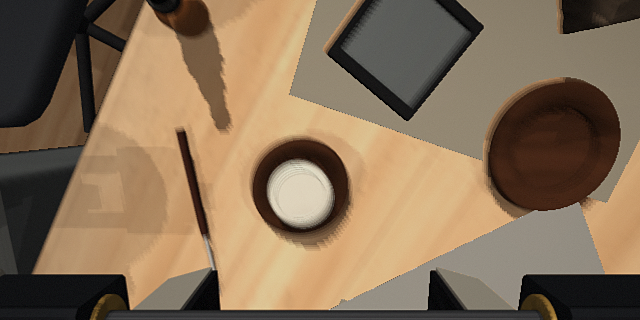

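The jar is seated: its lid is at (299,195) inside the holder ring. Back to the pile for the tin, settling first and then measuring.

apply_moves:
  plan:
    - [-0.036,0,0.039,0,0,0,-1]
    - [-0.072,0,0.077,0,0,0,-1]
    - [-0.108,0,0.116,0,0,0,-1]
    - [-0.144,0,0.154,0,0,0,-1]
    - [-0.18,0,0.192,0,0,0,-1]

```text
time: 13.3
tool_pos: [0.639, 0.2848, 0.1459]
tool_rot: [-1.57, 0.0, -1.57]
contact_force: [0.2, 0.4, 0.2]
opening: 0.0918
```

apply_moves:
  plan:
    - [0,0,0,0,0,0,-1]
    - [0,0,0,0,0,0,-1]
    - [0,0,0,0,0,0,-1]
    - [0,0,0,0,0,0,-1]
    - [0,0,0,0,0,0,-1]

```text
time: 13.92
tool_pos: [0.6379, 0.2832, 0.1461]
tool_rot: [-1.57, 0.0, -1.57]
contact_force: [-0.0, -0.1, -1.1]
opening: 0.0921
```

```bash
python3 - <<'E'
from h import *
st,w=shot("w9"); print(st['time'],st['tool_pos'],st['tool_rot'],st['opening'])
hsv=cv2.cvtColor(w,cv2.COLOR_BGR2HSV)
lid=contour(cv2.inRange(hsv,(18,45,150),(32,140,255)),(220,120,440,308)); p=cast("wrist",lid,.083,st)[:,:2]; print("tin",p.min(0),p.max(0),lid.min(0),lid.max(0),rimfit(lid,.083,.028,st)[0], cv2.minEnclosingCircle(p.astype(np.float32)))
cv2.imwrite("pics/w9c.png",np.hstack([w[60:310,180:480]]))
E
```

```text
13.925 [0.6379 0.2832 0.1461] [-1.5702  0.0003 -1.5705] 0.09211210491262174
tin [0.5676 0.2311] [0.7137 0.3542] [220 120] [439 307] [0.6592 0.2563] ((0.6322863698005676, 0.28844189643859863), 0.08659850805997849)
```

View pics/w9c.png

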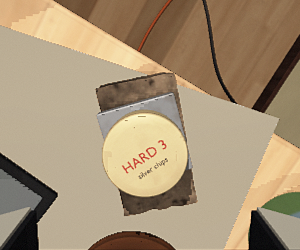

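The tin lid is at about (325,217), roughly 86 px across, with the block's edge showing behind it and the brick's long axis tilted a little. Tighten the mask.

```bash
python3 - <<'E'
from h import *
w=cv2.imread("pics/w9.png"); st=robot.observe(); hsv=cv2.cvtColor(w,cv2.COLOR_BGR2HSV)
print("tin",hsv[200,310],hsv[240,330],"mat",hsv[150,220],hsv[240,250])
cs=cv2.HoughCircles(cv2.GaussianBlur(cv2.cvtColor(w,cv2.COLOR_BGR2GRAY),(5,5),0),cv2.HOUGH_GRADIENT,1,50,param1=80,param2=20,minRadius=38,maxRadius=50)
print(cs)
for lo in (60,75,90):
    m=cv2.morphologyEx(cv2.inRange(hsv,(18,lo,190),(32,255,255)),cv2.MORPH_CLOSE,np.ones((9,9)))
    c=contour(m,(265,150,385,275)); p=cast("wrist",c,.083,st)[:,:2]; print(lo,cv2.minEnclosingCircle(p.astype(np.float32)),p.min(0),p.max(0))
E
```

```text
tin [ 23  77 237] [ 22  79 233] mat [ 20  52 187] [ 19  50 188]
[[[324.5 214.5  41.4]
  [476.5 297.5  46.1]
  [ 54.5  87.5  39.4]
  [102.5 122.5  48.3]
  [316.5 335.5  44.9]]]
60 ((0.6372130513191223, 0.2959975302219391), 0.028868604451417923) [0.6114 0.2688] [0.6655 0.3226]
75 ((0.6387038826942444, 0.2954396903514862), 0.027452316135168076) [0.6117 0.2688] [0.6655 0.3226]
90 ((0.6605700254440308, 0.28207749128341675), 0.008437187410891056) [0.6562 0.275 ] [0.665  0.2892]
```

apply_moves:
  plan:
    - [-0.006,0.03,0,0,0,0,-1]
    - [-0.0125,0.055,0.0007,0,0,0,-1]
    - [-0.0125,0.08,0.0007,0,0,0,-1]
    - [-0.0125,0.095,0.0007,0,0,0,-1]
    - [-0.0125,0.099,0.0007,0,0,0,-1]

```text
time: 14.6
tool_pos: [0.6383, 0.2959, 0.0456]
tool_rot: [-1.572, -0.0, -1.57]
contact_force: [0.1, -0.4, 0.6]
opening: 0.0917
```

apply_moves:
  plan:
    - [0,0,0,0,0,0,0]
    - [0,0,0,0,0,0,0]
    - [0,0,0,0,0,0,1]
    - [0,0,0,0,0,0,1]
    - [0,0,0,0,0,0,1]

```text
time: 15.22
tool_pos: [0.6389, 0.2962, 0.0469]
tool_rot: [-1.57, 0.0, -1.57]
contact_force: [-0.4, -0.2, 1.8]
opening: 0.0554
```

```bash
python3 - <<'E'
from h import *
st,w=shot("w10"); print(st['time'],st['tool_pos'],st['tool_rot'],st['opening'],st['contact_force'])
E
```

```text
15.225 [0.6389 0.2962 0.0469] [-1.5701  0.0003 -1.5699] 0.055387653326176824 [-0.3641 -0.2135  1.7977]
```

apply_moves:
  plan:
    - [0,-0.006,0,0,0,0,1]
    - [0,-0.04,0,0,0,0,1]
    - [0,-0.08,0,0,0,0,1]
    - [0.04,-0.1,-0.004,0,0,0,1]
    - [0.09,-0.1,-0.008,0,0,0,1]

```text
time: 15.9
tool_pos: [0.6316, 0.2063, 0.1488]
tool_rot: [-1.566, 0.001, -1.568]
contact_force: [1.4, -0.0, -2.1]
opening: 0.0555
```

apply_moves:
  plan:
    - [0.05,0,-0.002,0,0,0,1]
    - [0.096,0,-0.005,0,0,0,1]
    - [0.096,0,-0.005,0,0,0,1]
    - [0.096,0,-0.005,0,0,0,1]
    - [0.096,0,-0.005,0,0,0,1]

```text
time: 16.52
tool_pos: [0.6258, 0.1114, 0.1464]
tool_rot: [-1.571, 0.0, -1.569]
contact_force: [0.2, -0.3, -2.1]
opening: 0.0554
```

```bash
python3 - <<'E'
from h import *
st,w=shot("w11"); print(st['time'],st['tool_pos'],st['tool_rot'],st['opening'],st['contact_force'])
hsv=cv2.cvtColor(w,cv2.COLOR_BGR2HSV)
br=cv2.inRange(hsv,(0,130,10),(14,255,140))
g=proj("wrist",[[.626,.156,.016]],st)[0]; print(g)
x,y=g.astype(int); c=contour(br,(x-100,max(0,y-100),x+100,min(306,y+90)))
q,p=rimfit(c,.016,.052,st); print("tinh",q,np.std(np.hypot(*(p-q).T)-.052),c.min(0),c.max(0),len(p))
E
```

```text
16.525 [0.6258 0.1114 0.1464] [-1.5708  0.0004 -1.5685] 0.05544737720694578 [ 0.206  -0.2665 -2.1093]
[323.4924 154.9253]
tinh [0.6269 0.1575] 0.0005861328718998471 [260  87] [389 218] 161
```

View pics/w11.png

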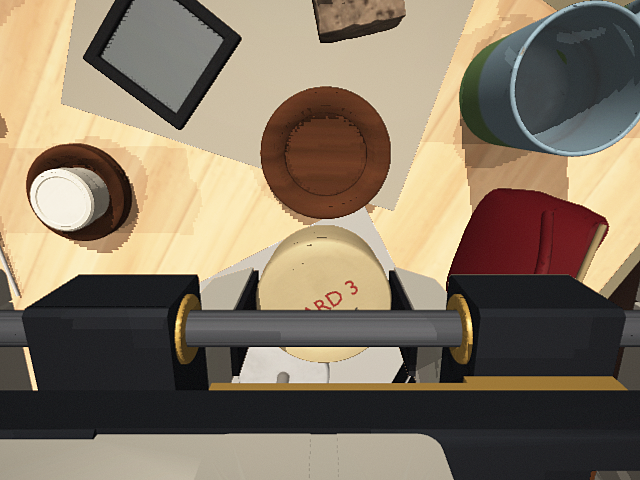

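The tin is held level at (325,300) and the larger holder fits cleanly at (0.627,0.157). The jar is seen seated in its holder. Placing the tin.

apply_moves:
  plan:
    - [-0.023,0,0.0004,0,0,0,1]
    - [-0.046,0.01,0.0008,0,0,0,1]
    - [-0.046,0.05,0.0008,0,0,0,1]
    - [-0.046,0.09,0.0008,0,0,0,1]
    - [-0.046,0.12,0.0008,0,0,0,1]

```text
time: 17.2
tool_pos: [0.6253, 0.1583, 0.0237]
tool_rot: [-1.573, 0.0, -1.568]
contact_force: [0.6, -0.2, -1.0]
opening: 0.0555
```

apply_moves:
  plan:
    - [0,0.004,0,0,0,0,1]
    - [0,0.01,0,0,0,0,1]
    - [0,0.016,0,0,0,0,1]
    - [0,0.021,0,0,0,0,1]
    - [0,0.025,0,0,0,0,1]

```text
time: 17.82
tool_pos: [0.6268, 0.1561, 0.0016]
tool_rot: [-1.57, 0.0, -1.57]
contact_force: [0.8, -0.2, -1.7]
opening: 0.0552
```

apply_moves:
  plan:
    - [0,0,0,0,0,0,1]
    - [0,0.001,0,0,0,0,1]
    - [0,0.002,0,0,0,0,1]
    - [0,0.003,0,0,0,0,1]
    - [0,0.0035,0,0,0,0,1]

```text
time: 18.45
tool_pos: [0.6266, 0.1561, -0.0021]
tool_rot: [-1.571, 0.0, -1.57]
contact_force: [0.4, -0.2, -1.4]
opening: 0.0555
```

apply_moves:
  plan:
    - [0,0.0004,0,0,0,0,1]
    - [0,0.0008,0,0,0,0,1]
    - [0,0.0012,0,0,0,0,1]
    - [0,0.0016,0,0,0,0,1]
    - [0,0.0016,0,0,0,0,1]

```text
time: 19.08
tool_pos: [0.6267, 0.1561, -0.0036]
tool_rot: [-1.571, 0.0, -1.57]
contact_force: [0.0, -0.2, -0.8]
opening: 0.0555
```

apply_moves:
  plan:
    - [0,0.0003,0,0,0,0,1]
    - [0,0.0006,0,0,0,0,1]
    - [0,0.0009,0,0,0,0,1]
    - [0,0.0012,0,0,0,0,1]
    - [0,0.0012,0,0,0,0,1]

```text
time: 19.7
tool_pos: [0.6267, 0.1561, -0.0037]
tool_rot: [-1.57, 0.0, -1.57]
contact_force: [-3.7, -0.8, 8.6]
opening: 0.0555
```

apply_moves:
  plan:
    - [0,-0.0008,0,0,0,0,1]
    - [0,-0.0008,0,0,0,0,0]
    - [0,-0.0008,0,0,0,0,-0.5]
    - [0,-0.0008,0,0,0,0,-0.5]
    - [0,-0.0008,0,0,0,0,-0.5]

```text
time: 20.32
tool_pos: [0.6266, 0.1561, -0.0044]
tool_rot: [-1.571, 0.0, -1.57]
contact_force: [-0.6, -0.3, -0.4]
opening: 0.0689
```

apply_moves:
  plan:
    - [0,-0.01,0,0,0,0,-0.5]
    - [0,-0.04,0,0,0,0,-1]
    - [0,-0.09,0,0,0,0,-1]
    - [-0.04,-0.14,0.004,0,0,0,-1]
    - [-0.08,-0.15,0.008,0,0,0,-1]

```text
time: 20.95
tool_pos: [0.6368, 0.237, 0.1517]
tool_rot: [-1.562, 0.002, -1.571]
contact_force: [0.9, 0.1, -0.7]
opening: 0.0917
```

apply_moves:
  plan:
    - [-0.045,0,0,0,0,0,-1]
    - [-0.045,0,0,0,0,0,-1]
    - [-0.045,0,0,0,0,0,-1]
    - [-0.045,0,0,0,0,0,-1]
    - [-0.045,0,0,0,0,0,-1]

```text
time: 21.58
tool_pos: [0.6348, 0.28, 0.1461]
tool_rot: [-1.571, -0.0, -1.571]
contact_force: [0.4, -0.1, -0.1]
opening: 0.092
```

```bash
python3 - <<'E'
from h import *
st,w=shot("w12"); print(st['time'],st['tool_pos'],st['tool_rot'],st['opening'],st['contact_force'])
np.save("st12.npy",st,allow_pickle=True)
cv2.imwrite("pics/w12c.png",w[:310])
E
```

```text
21.575 [0.6348 0.28   0.1461] [-1.5707 -0.     -1.5714] 0.09197516082414975 [ 0.3764 -0.0876 -0.0798]
```

View pics/w12c.png

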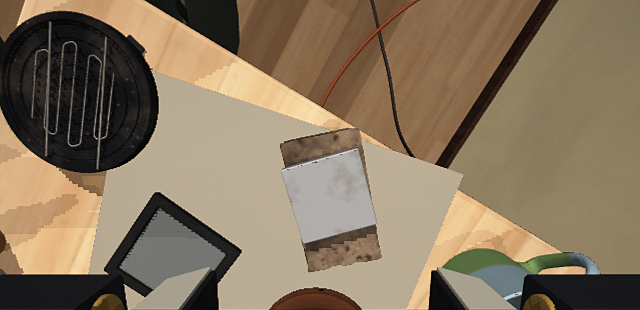

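The block's corners are at about (281,169), (357,149), (377,223) and (303,243), and the brick's at (280,142), (356,128), (382,260) and (308,272). The base is at (173,248) and the turntable at (80,90). Fit each one on its own plane.

```bash
python3 - <<'E'
from h import *
w=cv2.imread("pics/w12.png"); st=np.load("st12.npy",allow_pickle=True).item(); hsv=cv2.cvtColor(w,cv2.COLOR_BGR2HSV)
print("blk",hsv[195,330],hsv[220,320],"brick",hsv[145,320],hsv[255,340],"mat",hsv[200,240])
m=cv2.inRange(hsv,(0,0,120),(179,30,255)); m=cv2.morphologyEx(m,cv2.MORPH_OPEN,np.ones((3,3)))
m=cv2.morphologyEx(m,cv2.MORPH_CLOSE,np.ones((7,7)))
c=contour(m,(262,130,400,262)); print(cv2.boxPoints(cv2.minAreaRect(c)).round())
p=cast("wrist",c,.056,st)[:,:2].astype(np.float32); print("block",cv2.minAreaRect(p))
# brick top + block: everything unlike the mat
mat=cv2.inRange(hsv,(15,35,165),(24,65,205)); m=cv2.bitwise_not(mat); m=cv2.morphologyEx(m,cv2.MORPH_OPEN,np.ones((5,5)))
c=contour(m,(268,118,398,285)); p=cast("wrist",c,.044,st)[:,:2].astype(np.float32); print("brick",cv2.minAreaRect(p),c.min(0),c.max(0))
dk=cv2.inRange(hsv,(0,0,0),(179,255,75)); dk[272:]=0
b=contour(dk,(95,180,255,272)); e=cast("wrist",b,.0115,st)[:,:2]
print("base corners px",[b[np.argmin(b@v)] for v in ([1,0],[0,1],[-1,0])])
lip=cast("wrist",[[105,269],[156,193],[242,248]],.0115,st); print(lip)
man=cast("wrist",[[280,142],[356,128],[382,260],[308,272]],.044,st)[:,:2]; print("brick manual",man.mean(0),man)
man=cast("wrist",[[281,169],[357,149],[377,223],[303,243]],.056,st)[:,:2]; print("block manual",man.mean(0),np.degrees(np.arctan2(*(man[1]-man[0])[::-1])))
E
```

```text
blk [  9  10 173] [ 15  12 177] brick [ 15  89 112] [ 15  91 126] mat [ 19  53 186]
[[280. 169.]
 [357. 147.]
 [379. 222.]
 [302. 245.]]
block ((0.6391633152961731, 0.29908591508865356), (0.05520499497652054, 0.05555879697203636), 15.533116340637207)
brick ((0.6457676291465759, 0.29550066590309143), (0.11357855051755905, 0.08300402760505676), 89.97663116455078) [280 118] [397 271]
base corners px [array([104, 268], dtype=int32), array([155, 192], dtype=int32), array([241, 252], dtype=int32)]
[[0.4478 0.2278 0.0115]
 [0.499  0.2937 0.0115]
 [0.5663 0.2467 0.0115]]
brick manual [0.6413 0.2918] [[0.6044 0.336 ]
 [0.6578 0.3456]
 [0.6798 0.2477]
 [0.6231 0.2379]]
block manual [0.6393 0.2989] 14.555619182903486
```

apply_moves:
  plan:
    - [-0.01,0.02,0.002,0,-7.5,0,-1]
    - [-0.019,0.045,0.0044,0,-15,0,-1]
    - [-0.019,0.075,0.0044,0,-15,0,-1]
    - [-0.019,0.09,0.0044,0,-15,0,-1]
    - [-0.019,0.1,0.0044,0,-15,0,-1]
  squeeze: 30

```text
time: 22.25
tool_pos: [0.6391, 0.2998, 0.0455]
tool_rot: [-1.571, 0.0, -1.309]
contact_force: [0.3, 0.2, 0.4]
opening: 0.0918
```

apply_moves:
  plan:
    - [0,0.007,0,0,0,0,-1]
    - [0,0.014,0,0,0,0,-1]
    - [0,0.02,0,0,0,0,-1]
    - [0,0.02,0,0,0,0,-1]
    - [0,0.02,0,0,0,0,-1]

```text
time: 22.88
tool_pos: [0.6391, 0.3002, 0.0263]
tool_rot: [-1.57, 0.0, -1.308]
contact_force: [0.4, -0.4, -0.2]
opening: 0.0916
```

```bash
python3 - <<'E'
from h import *
st,w=shot("w13"); print(st['time'],st['tool_pos'],st['tool_rot'],st['opening'],st['contact_force'])
_,s=shot("s13","side"); T=st['tool_pos']; R=Ro.from_euler('xyz',st['tool_rot'])
a=w[130:310,130:520]; a=cv2.resize(a,(400,185)); b=cv2.resize(s[270:390,340:500],(400,300),interpolation=cv2.INTER_CUBIC)
v=np.zeros((300,800,3),np.uint8); v[:185,:400]=a; v[:,400:]=b; cv2.imwrite("pics/v13.png",v)
print(proj("side",T+R.apply([[-.0095,-.024,.046],[.0095,-.024,.046]])))
hsv=cv2.cvtColor(w,cv2.COLOR_BGR2HSV)
m=cv2.morphologyEx(cv2.inRange(hsv,(0,0,110),(179,30,255)),cv2.MORPH_OPEN,np.ones((5,5)))
c=contour(m,(235,150,412,306)); p=cast("wrist",c,.056,st)[:,:2].astype(np.float32); r=cv2.minAreaRect(p); print(r)
E
```

```text
22.875 [0.6391 0.3002 0.0263] [-1.5702  0.0001 -1.3082] 0.09157154604632486 [ 0.3682 -0.4278 -0.2013]
[[424.994  364.9371]
 [408.5872 363.8979]]
((0.6356201171875, 0.3116384744644165), (0.05505389720201492, 0.033082276582717896), 15.033435821533203)
```

apply_moves:
  plan:
    - [0,0,0,0,0,0,0]
    - [0,0,0,0,0,0,0]
    - [0,0,0,0,0,0,0.3]
    - [0,0,0,0,0,0,1]
    - [0,0,0,0,0,0,1]

```text
time: 23.6
tool_pos: [0.6389, 0.3001, 0.026]
tool_rot: [-1.571, 0.0, -1.308]
contact_force: [0.7, 0.1, 1.0]
opening: 0.0553
```

apply_moves:
  plan:
    - [0,0,0,0,0,0,1]
    - [0,0,0,0,0,0,1]
    - [0,-0.001,0,0,0,0,1]
    - [0,-0.003,0,0,0,0,1]
    - [0,-0.006,0,0,0,0,1]

```text
time: 24.22
tool_pos: [0.6387, 0.3001, 0.0317]
tool_rot: [-1.571, 0.0, -1.308]
contact_force: [0.3, 0.4, -3.1]
opening: 0.0552
```

apply_moves:
  plan:
    - [0,-0.03,0,0,0,0,1]
    - [0,-0.07,0,0,0,0,1]
    - [0.02,-0.108,-0.025,0,-9,0,1]
    - [0.05,-0.108,-0.06,0,-19,0,1]
    - [0.083,-0.108,-0.104,0,-29,0,1]

```text
time: 24.85
tool_pos: [0.5597, 0.1922, 0.1407]
tool_rot: [-1.569, -0.001, -0.796]
contact_force: [0.8, -1.0, -3.8]
opening: 0.0554
```

```bash
python3 - <<'E'
from h import *
st=robot.observe(); print(st['tool_pos'],st['tool_rot'],st['opening'],move(st,[.56,.193,.14],np.radians(-37.7)))
E
```

```text
[0.5597 0.1922 0.1407] [-1.569  -0.0013 -0.7956] 0.05540667032327442 (array([-0.0004,  0.0007,  0.0008]), array([-0.1 , -7.88,  0.08]))
```

apply_moves:
  plan:
    - [0,0,0,0,-8,0,1]
    - [0,0,0,0,-8,0,1]
    - [0,0,0,0,-8,0,1]
    - [0,0,0,0,-8,0,1]
    - [0,0,0,0,-8,0,1]

```text
time: 25.48
tool_pos: [0.5601, 0.1933, 0.1397]
tool_rot: [-1.571, 0.0, -0.663]
contact_force: [-0.0, -0.1, -2.7]
opening: 0.0552
```

```bash
python3 - <<'E'
from h import *
st,w=shot("w14"); print(st['time'],st['tool_pos'],st['tool_rot'],st['opening'])
np.save("st14.npy",st,allow_pickle=True); hsv=cv2.cvtColor(w,cv2.COLOR_BGR2HSV)
g=proj("wrist",[[.505,.236,.0115]],st)[0].astype(int); print(g)
dk=cv2.inRange(hsv,(0,0,0),(179,255,75))
c=contour(dk,(g[0]-95,max(0,g[1]-95),g[0]+95,min(g[1]+95,268))); p=cast("wrist",c,.0115,st)[:,:2].astype(np.float32)
print("base outer",cv2.minAreaRect(p),c.min(0),c.max(0))
m=cv2.bitwise_not(dk); n,l,s,cc=cv2.connectedComponentsWithStats(m); k=l[g[1],g[0]]; print("seat px",s[k])
c2=contour((l==k).astype(np.uint8)*255,(0,0,640,480)); p2=cast("wrist",c2,.008,st)[:,:2].astype(np.float32); print("seat",cv2.minAreaRect(p2))
cv2.imwrite("pics/w14c.png",w[:400,60:600])
E
```

```text
25.475 [0.5601 0.1933 0.1397] [-1.5709  0.0002 -0.6626] 0.055171174930563505
[323 121]
base outer ((0.5043043494224548, 0.23427852988243103), (0.08466280996799469, 0.08513189107179642), 52.37999725341797) [263  62] [378 178]
seat px [ 277   76   89   91 7790]
seat ((0.5044499635696411, 0.23449254035949707), (0.06692618131637573, 0.06693428009748459), 52.362422943115234)
```

View pics/w14c.png

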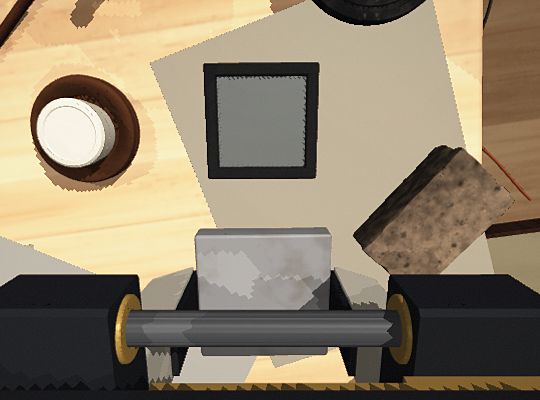

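The base and the held block are parallel in view: seat centre at (0.5044,0.2345), turned 52.4°. Placing the block.

apply_moves:
  plan:
    - [-0.035,0,-0.001,0,-0.3,0,1]
    - [-0.07,0.01,-0.0018,0,-0.3,0,1]
    - [-0.07,0.05,-0.0018,0,-0.3,0,1]
    - [-0.07,0.09,-0.0018,0,-0.3,0,1]
    - [-0.07,0.12,-0.0018,0,-0.3,0,1]

```text
time: 26.15
tool_pos: [0.5032, 0.2347, 0.0184]
tool_rot: [-1.571, 0.001, -0.657]
contact_force: [0.1, -0.1, -3.2]
opening: 0.0551
```

apply_moves:
  plan:
    - [0,0.004,0,0,0,0,1]
    - [0,0.01,0,0,0,0,1]
    - [0,0.016,0,0,0,0,1]
    - [0,0.021,0,0,0,0,1]
    - [0,0.025,0,0,0,0,1]

```text
time: 26.78
tool_pos: [0.5039, 0.2347, -0.005]
tool_rot: [-1.57, -0.0, -0.657]
contact_force: [-0.0, -0.9, -3.2]
opening: 0.0554
```

apply_moves:
  plan:
    - [0,0,0,0,0,0,1]
    - [0,0.001,0,0,0,0,1]
    - [0,0.002,0,0,0,0,1]
    - [0,0.003,0,0,0,0,1]
    - [0,0.003,0,0,0,0,1]

```text
time: 27.4
tool_pos: [0.5037, 0.2346, -0.0081]
tool_rot: [-1.571, 0.0, -0.657]
contact_force: [0.5, -0.2, -2.9]
opening: 0.0554
```

apply_moves:
  plan:
    - [0,0.0004,0,0,0,0,1]
    - [0,0.0008,0,0,0,0,1]
    - [0,0.0012,0,0,0,0,1]
    - [0,0.0015,0,0,0,0,1]
    - [0,0.0015,0,0,0,0,1]

```text
time: 28.02
tool_pos: [0.5037, 0.2346, -0.0096]
tool_rot: [-1.571, 0.0, -0.657]
contact_force: [-0.0, 0.0, -3.5]
opening: 0.0554
```

apply_moves:
  plan:
    - [0,0.0003,0,0,0,0,1]
    - [0,0.0006,0,0,0,0,1]
    - [0,0.0009,0,0,0,0,1]
    - [0,0.0012,0,0,0,0,1]
    - [0,0.0012,0,0,0,0,1]

```text
time: 28.65
tool_pos: [0.5038, 0.2346, -0.0101]
tool_rot: [-1.57, -0.0, -0.657]
contact_force: [-1.7, -1.8, 4.9]
opening: 0.0554
```

apply_moves:
  plan:
    - [0,-0.0006,0,0,0,0,1]
    - [0,-0.0006,0,0,0,0,0]
    - [0,-0.0006,0,0,0,0,-0.5]
    - [0,-0.0006,0,0,0,0,-0.5]
    - [0,-0.0006,0,0,0,0,-0.5]

```text
time: 29.28
tool_pos: [0.5039, 0.2347, -0.0102]
tool_rot: [-1.57, -0.0, -0.657]
contact_force: [-0.6, 0.3, 0.4]
opening: 0.0687
```

apply_moves:
  plan:
    - [0,-0.01,0,0,0,0,-0.5]
    - [0,-0.05,0,0,0,0,-1]
    - [0,-0.1,0,0,8,0,-1]
    - [0.025,-0.14,0.04,0,17,0,-1]
    - [0.05,-0.155,0.075,0,26,0,-1]

```text
time: 29.9
tool_pos: [0.5914, 0.2645, 0.1497]
tool_rot: [-1.564, -0.001, -1.116]
contact_force: [0.5, 1.0, -0.8]
opening: 0.0916
```

```bash
python3 - <<'E'
from h import *
st=robot.observe(); print(st['tool_pos'],st['tool_rot'],st['opening'],move(st,[.635,.275,.15],np.radians(-79)))
E
```

```text
[0.5914 0.2645 0.1497] [-1.5641 -0.0009 -1.1157] 0.09161401586795136 (array([ 0.0097, -0.    ,  0.0438]), array([-0.39, 15.07, -0.  ]))
```

apply_moves:
  plan:
    - [0.005,0,0.022,0,8,0,-1]
    - [0.01,0,0.044,0,15.3,0,-1]
    - [0.01,0,0.044,0,15.3,0,-1]
    - [0.01,0,0.044,0,15.3,0,-1]
    - [0.01,0,0.044,0,15.3,0,-1]

```text
time: 30.52
tool_pos: [0.6323, 0.274, 0.1452]
tool_rot: [-1.571, 0.0, -1.377]
contact_force: [0.7, -0.7, 0.1]
opening: 0.0919
```

```bash
python3 - <<'E'
from h import *
st,w=shot("w15"); print(st['time'],st['tool_pos'],st['tool_rot'],st['opening'])
np.save("st15.npy",st,allow_pickle=True); hsv=cv2.cvtColor(w,cv2.COLOR_BGR2HSV)
g=proj("wrist",[[.6413,.2918,.044]],st)[0].astype(int); print(g)
m=cv2.inRange(hsv,(8,70,40),(20,180,150)); m=cv2.morphologyEx(cv2.morphologyEx(m,cv2.MORPH_CLOSE,np.ones((7,7))),cv2.MORPH_OPEN,np.ones((7,7)))
c=contour(m,(g[0]-75,max(0,g[1]-100),g[0]+75,min(306,g[1]+100))); r=cv2.minAreaRect(c); print(c.min(0),c.max(0),r)
p=cast("wrist",c,.044,st)[:,:2].astype(np.float32); print("brick",cv2.minAreaRect(p))
# block check
bm=cv2.inRange(hsv,(0,0,120),(179,30,255)); q=proj("wrist",[[.5044,.2345,.02]],st)[0].astype(int); print(q)
try:
    cb=contour(bm,(max(0,q[0]-70),q[1]-70,q[0]+70,min(q[1]+70,306))); pb=cast("wrist",cb,.02,st)[:,:2].astype(np.float32); print("block",cv2.minAreaRect(pb))
except Exception as e: print(e)
E
```

```text
30.525 [0.6323 0.274  0.1452] [-1.571   0.0001 -1.3765] 0.09190171518471452
[340 198]
[300  98] [414 262] ((357.0, 180.0), (164.0, 114.0), 90.0)
brick ((0.6509848237037659, 0.3040890395641327), (0.08102386444807053, 0.11902324855327606), 11.250885963439941)
[158 228]
block ((0.5050718188285828, 0.23414641618728638), (0.05558319017291069, 0.055261485278606415), 53.072166442871094)
```

```bash
python3 - <<'E'
from h import *
w=cv2.imread("pics/w15.png"); st=np.load("st15.npy",allow_pickle=True).item(); hsv=cv2.cvtColor(w,cv2.COLOR_BGR2HSV)
a=np.radians(11); u=np.array([np.cos(a),np.sin(a)]); v=np.array([-u[1],u[0]]); c0=np.array([.6413,.2918])
def quad(hx,hy,z): return np.array([[*(c0+i*hx*u+j*hy*v),z] for i,j in ((-1,-1),(1,-1),(1,1),(-1,1))])
roi=np.zeros(w.shape[:2],np.uint8); cv2.fillConvexPoly(roi,proj("wrist",quad(.041,.062,.044),st).astype(int),255)
print("quad px",proj("wrist",quad(.029,.05,.044),st).round(0).tolist())
m=cv2.inRange(hsv,(0,60,20),(20,255,158))&roi; m=cv2.morphologyEx(cv2.morphologyEx(m,cv2.MORPH_CLOSE,np.ones((5,5))),cv2.MORPH_OPEN,np.ones((9,9)))
c=contour(m,(0,0,640,306)); p=cast("wrist",c,.044,st)[:,:2]
print("rect",cv2.minAreaRect(p.astype(np.float32)))
q=(p-c0)@np.c_[u,v]; print("along u,v percentiles",np.percentile(q,[0,3,97,100],axis=0))
vv=[hsv[tuple(proj("wrist",[[*(c0+t*u),.044]],st)[0].astype(int)[::-1])][2] for t in np.arange(-.044,.045,.004)]; print(vv)
vv=[hsv[tuple(proj("wrist",[[*(c0+t*v),.044]],st)[0].astype(int)[::-1])].tolist() for t in np.arange(-.064,.067,.008)]; print(vv)
E
```

```text
quad px [[301.0, 263.0], [377.0, 263.0], [383.0, 128.0], [299.0, 128.0]]
rect ((0.645766019821167, 0.2993694543838501), (0.06894522160291672, 0.11180189996957779), 11.250885963439941)
along u,v percentiles [[-0.0288 -0.0494]
 [-0.0286 -0.0494]
 [ 0.0398  0.0626]
 [ 0.0402  0.0626]]
[np.uint8(190), np.uint8(191), np.uint8(191), np.uint8(190), np.uint8(107), np.uint8(110), np.uint8(124), np.uint8(107), np.uint8(113), np.uint8(133), np.uint8(129), np.uint8(137), np.uint8(116), np.uint8(131), np.uint8(154), np.uint8(145), np.uint8(152), np.uint8(146), np.uint8(107), np.uint8(189), np.uint8(189), np.uint8(190), np.uint8(193)]
[[19, 50, 188], [21, 52, 190], [14, 93, 157], [15, 92, 136], [16, 90, 127], [14, 93, 151], [14, 98, 136], [14, 92, 122], [14, 93, 137], [14, 98, 146], [16, 97, 147], [15, 87, 138], [13, 93, 137], [15, 86, 121], [15, 94, 125], [20, 81, 248], [21, 77, 246]]
```

The block is seated at (0.505,0.234), turned 53°. The brick quad fits at (0.6413,0.2918), 11°. Descend on the brick.

apply_moves:
  plan:
    - [-0.008,0.02,0.006,0,0,0,-1]
    - [-0.0157,0.05,0.0123,0,0,0,-1]
    - [-0.0157,0.08,0.0123,0,0,0,-1]
    - [-0.0157,0.11,0.0123,0,0,0,-1]
    - [-0.0157,0.13,0.0123,0,0,0,-1]

```text
time: 31.2
tool_pos: [0.6407, 0.2919, 0.0117]
tool_rot: [-1.574, -0.0, -1.377]
contact_force: [0.1, -0.6, -0.0]
opening: 0.0912
```

apply_moves:
  plan:
    - [0,0.01,0,0,0,0,-1]
    - [0,0.02,0,0,0,0,-1]
    - [0,0.025,0,0,0,0,-1]
    - [0,0.025,0,0,0,0,0]
    - [0,0.025,0,0,0,0,0]

```text
time: 31.82
tool_pos: [0.6425, 0.2919, -0.0094]
tool_rot: [-1.569, 0.0, -1.378]
contact_force: [1.3, -1.2, 0.1]
opening: 0.0761
```

apply_moves:
  plan:
    - [0,0,0,0,0,0,0]
    - [0,0,0,0,0,0,1]
    - [0,0,0,0,0,0,1]
    - [0,0,0,0,0,0,1]
    - [0,0,0,0,0,0,1]

```text
time: 32.45
tool_pos: [0.6421, 0.2918, -0.0098]
tool_rot: [-1.57, 0.0, -1.378]
contact_force: [-1.8, 0.1, 4.9]
opening: 0.0577
```

apply_moves:
  plan:
    - [0,-0.003,0,0,0,0,1]
    - [0,-0.015,0,0,0,0,1]
    - [0,-0.06,0,0,0,0,1]
    - [0,-0.11,-0.01,0,0,0,1]
    - [-0.005,-0.155,-0.04,0,0,0,1]

```text
time: 33.08
tool_pos: [0.6026, 0.2886, 0.1468]
tool_rot: [-1.569, 0.0, -1.379]
contact_force: [0.3, -0.3, -3.4]
opening: 0.0572
```

apply_moves:
  plan:
    - [-0.005,-0.005,-0.045,0,0,0,1]
    - [-0.01,-0.005,-0.09,0,0,0,1]
    - [-0.0125,-0.005,-0.132,0,0,0,1]
    - [-0.0125,-0.005,-0.132,0,0,0,1]
    - [-0.0125,-0.005,-0.132,0,0,0,1]

```text
time: 33.7
tool_pos: [0.4709, 0.2763, 0.1507]
tool_rot: [-1.568, 0.0, -1.378]
contact_force: [0.3, 0.3, -3.0]
opening: 0.0577
```

```bash
python3 - <<'E'
from h import *
st,w=shot("w16"); print(st['time'],st['tool_pos'],st['tool_rot'],st['opening'],st['contact_force'])
np.save("st16.npy",st,allow_pickle=True); hsv=cv2.cvtColor(w,cv2.COLOR_BGR2HSV)
g=proj("wrist",[[.452,.369,.029]],st)[0].astype(int); print(g)
dk=cv2.morphologyEx(cv2.inRange(hsv,(0,0,0),(179,255,70)),cv2.MORPH_CLOSE,np.ones((9,9)))
c=contour(dk,(g[0]-110,0,g[0]+110,g[1]+100)); q,p=rimfit(c,.029,.0565,st); e=np.hypot(*(p-q).T)-.0565
print("tt",q,e.std(),np.abs(e).max(),c.min(0),c.max(0),len(p))
pa=cast("wrist",c,.029,st)[:,:2]; print("bbox",pa.min(0),pa.max(0))
_,t=shot("t16","top")
E
```

```text
33.7 [0.4709 0.2763 0.1507] [-1.5684  0.0004 -1.3779] 0.057680008455343455 [ 0.2521  0.3205 -2.9898]
[321  86]
tt [0.4562 0.3667] 0.000630410721150447 0.0017088280016120463 [249   5] [399 185] 214
bbox [0.3993 0.2881] [0.5087 0.4227]
```

```bash
python3 - <<'E'
from h import *
from scipy.optimize import least_squares
w=cv2.imread("pics/w16.png"); st=np.load("st16.npy",allow_pickle=True).item(); hsv=cv2.cvtColor(w,cv2.COLOR_BGR2HSV)
for th in (55,70,85,100):
    dk=cv2.morphologyEx(cv2.inRange(hsv,(0,0,0),(179,255,th)),cv2.MORPH_CLOSE,np.ones((9,9)))
    dk=cv2.morphologyEx(dk,cv2.MORPH_OPEN,cv2.getStructuringElement(cv2.MORPH_ELLIPSE,(31,31)))
    c=contour(dk,(210,0,430,186)); p=cast("wrist",c,.029,st)[:,:2]
    for lo in (-.02,0,.02):
        s=p[p[:,1]>.367+lo]; f=least_squares(lambda q:np.hypot(*(s-q[:2]).T)-q[2],[.454,.367,.0565],loss='soft_l1',f_scale=.0007)
        print(th,lo,f.x,c.min(0),c.max(0))
t=cv2.imread("pics/top0.png"); h2=cv2.cvtColor(t,cv2.COLOR_BGR2HSV)
dk=cv2.morphologyEx(cv2.inRange(h2,(0,0,0),(179,255,80)),cv2.MORPH_CLOSE,np.ones((9,9))); dk=cv2.morphologyEx(dk,cv2.MORPH_OPEN,cv2.getStructuringElement(cv2.MORPH_ELLIPSE,(25,25)))
c=contour(dk,(150,232,222,305)); print("top",cv2.minEnclosingCircle(cast("top",c,.029)[:,:2].astype(np.float32)),c.min(0),c.max(0))
# brick in hand: same wrist picture, near top edge
v=cv2.resize(w,(640,480)); cv2.imwrite("pics/w16v.png",v[:400])
E
```

```text
55 -0.02 [0.454  0.3679 0.0544] [249   5] [399 164]
55 0 [0.454  0.3679 0.0544] [249   5] [399 164]
55 0.02 [0.454  0.3678 0.0546] [249   5] [399 164]
70 -0.02 [0.454  0.368  0.0544] [249   5] [399 165]
70 0 [0.454  0.368  0.0545] [249   5] [399 165]
70 0.02 [0.454  0.3678 0.0546] [249   5] [399 165]
85 -0.02 [0.454  0.368  0.0545] [249   5] [399 177]
85 0 [0.454  0.368  0.0545] [249   5] [399 177]
85 0.02 [0.4541 0.3678 0.0547] [249   5] [399 177]
100 -0.02 [0.454  0.368  0.0546] [249   5] [399 185]
100 0 [0.454  0.368  0.0546] [249   5] [399 185]
100 0.02 [0.4541 0.3679 0.0546] [249   5] [399 185]
top ((0.45328450202941895, 0.36690765619277954), 0.05484408512711525) [158 241] [215 297]
```

View pics/w16v.png

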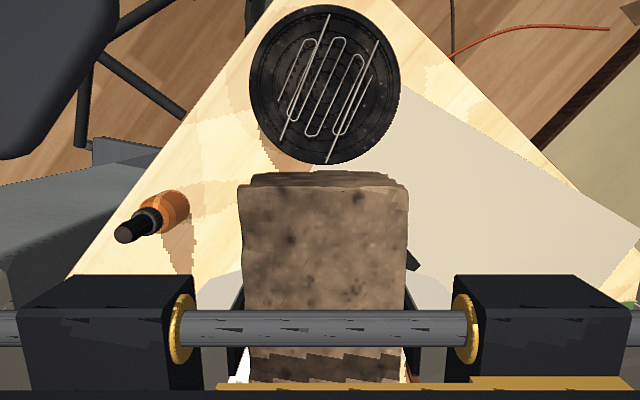

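The disc is clear at (325,85) with no obstruction. The independent fits agree at (0.454,0.368). The brick is held square and centred, its near edge at row 185 where row 187 was predicted. Placing it.

apply_moves:
  plan:
    - [-0.046,0,0.0003,0,0,0,1]
    - [-0.0925,0,0.0007,0,0,0,1]
    - [-0.0925,0.04,0.0007,0,0,0,1]
    - [-0.0925,0.08,0.0007,0,0,0,1]
    - [-0.0925,0.11,0.0007,0,0,0,1]

```text
time: 34.42
tool_pos: [0.4531, 0.3668, 0.0376]
tool_rot: [-1.572, -0.0, -1.378]
contact_force: [0.7, 0.1, -4.5]
opening: 0.0576
```

apply_moves:
  plan:
    - [0,0.002,0,0,0,0,1]
    - [0,0.006,0,0,0,0,1]
    - [0,0.01,0,0,0,0,1]
    - [0,0.014,0,0,0,0,1]
    - [0,0.018,0,0,0,0,1]

```text
time: 35.05
tool_pos: [0.4531, 0.3671, 0.0221]
tool_rot: [-1.57, 0.0, -1.378]
contact_force: [0.7, -0.3, -3.6]
opening: 0.0577
```

```bash
python3 - <<'E'
from h import *
st=robot.observe(); print(st['time'],st['tool_pos'],st['contact_force'],move(st,[.4538,.3675,.019],st['tool_rot'][2]))
E
```

```text
35.05 [0.4531 0.3671 0.0221] [ 0.6778 -0.3129 -3.6204] (array([-0.0003,  0.0031,  0.0008]), array([-0.05, -0.  , -0.02]))
```

apply_moves:
  plan:
    - [-0.0003,0.0005,0.0005,0,0,0,1]
    - [-0.0003,0.001,0.0005,0,0,0,1]
    - [-0.0003,0.0015,0.0005,0,0,0,1]
    - [-0.0003,0.0018,0.0005,0,0,0,1]
    - [-0.0003,0.0018,0.0005,0,0,0,1]

```text
time: 35.67
tool_pos: [0.4533, 0.3673, 0.0201]
tool_rot: [-1.571, 0.0, -1.378]
contact_force: [0.2, -0.4, -2.4]
opening: 0.0582
```

apply_moves:
  plan:
    - [0,0.0003,0,0,0,0,1]
    - [0,0.0006,0,0,0,0,1]
    - [0,0.0009,0,0,0,0,1]
    - [0,0.0011,0,0,0,0,1]
    - [0,0.0011,0,0,0,0,1]

```text
time: 36.3
tool_pos: [0.4533, 0.3673, 0.019]
tool_rot: [-1.571, 0.0, -1.378]
contact_force: [-0.4, -0.2, -2.8]
opening: 0.0577
```

apply_moves:
  plan:
    - [0,0.0003,0,0,0,0,1]
    - [0,0.0006,0,0,0,0,1]
    - [0,0.0009,0,0,0,0,1]
    - [0,0.0011,0,0,0,0,1]
    - [0,0.0011,0,0,0,0,1]

```text
time: 36.92
tool_pos: [0.4533, 0.3673, 0.0189]
tool_rot: [-1.57, 0.0, -1.378]
contact_force: [-2.6, -1.6, 6.7]
opening: 0.0583
```

apply_moves:
  plan:
    - [0,-0.0008,0,0,0,0,1]
    - [0,-0.0008,0,0,0,0,0]
    - [0,-0.0008,0,0,0,0,-0.5]
    - [0,-0.0008,0,0,0,0,-0.5]
    - [0,-0.0008,0,0,0,0,-0.5]

```text
time: 37.55
tool_pos: [0.4534, 0.3674, 0.0185]
tool_rot: [-1.571, 0.0, -1.378]
contact_force: [-0.2, -1.0, 0.1]
opening: 0.0689
```

apply_moves:
  plan:
    - [0,0,0,0,0,0,-0.7]
    - [0,-0.015,0,0,0,0,-1]
    - [0,-0.06,0,0,0,0,-1]
    - [0,-0.11,0,0,0,0,-1]
    - [0.03,-0.13,0,0,0,0,-1]

```text
time: 38.17
tool_pos: [0.4602, 0.3396, 0.1531]
tool_rot: [-1.564, 0.003, -1.376]
contact_force: [0.4, -0.6, -0.2]
opening: 0.0914
```

apply_moves:
  plan:
    - [0.03,-0.02,0,0,0,0,-1]
    - [0.03,-0.02,0,0,0,0,-1]
    - [0.03,-0.02,0,0,0,0,-1]
    - [0.03,-0.02,0,0,0,0,-1]
    - [0.03,-0.02,0,0,0,0,-1]

```text
time: 38.8
tool_pos: [0.4643, 0.3089, 0.168]
tool_rot: [-1.572, -0.0, -1.377]
contact_force: [-0.6, -0.3, -0.7]
opening: 0.0917
```

```bash
python3 - <<'E'
from h import *
from scipy.optimize import least_squares
st,w=shot("w17"); print(st['time'],st['tool_pos'],st['tool_rot'],st['opening'],st['contact_force'])
hsv=cv2.cvtColor(w,cv2.COLOR_BGR2HSV)
g=proj("wrist",[[.4538,.3675,.073]],st)[0].astype(int); print(g,hsv[g[1],g[0]])
m=cv2.inRange(hsv,(8,60,75),(22,180,185)); m=cv2.morphologyEx(cv2.morphologyEx(m,cv2.MORPH_OPEN,np.ones((3,3))),cv2.MORPH_CLOSE,np.ones((9,9)))
roi=np.zeros_like(m); a=st['tool_rot'][2]+np.pi/2; u=np.array([np.cos(a),np.sin(a)]); v=np.array([-u[1],u[0]]); c0=np.array([.4538,.3675])
q=[[*(c0+i*.034*u+j*.054*v),.073] for i,j in ((-1,-1),(1,-1),(1,1),(-1,1))]; cv2.fillConvexPoly(roi,proj("wrist",q,st).astype(int),255)
m&=roi; m=cv2.morphologyEx(m,cv2.MORPH_OPEN,np.ones((9,9)))
c=contour(m,(0,0,640,306)); p=cast("wrist",c,.073,st)[:,:2]; print("brick",cv2.minAreaRect(p.astype(np.float32)),c.min(0),c.max(0)); e=(p-c0)@np.c_[u,v]; print(np.percentile(e,[2,10,90,98],axis=0))
dk=cv2.inRange(hsv,(0,0,0),(179,255,60))
E
```

```text
38.8 [0.4643 0.3089 0.168 ] [-1.5719 -0.0002 -1.377 ] 0.09172769281731709 [-0.6058 -0.2627 -0.7068]
[324 137] [ 15  94 139]
brick ((0.4509943127632141, 0.3651321232318878), (0.06305250525474548, 0.10307535529136658), 11.069557189941406) [276  59] [367 213]
[[-0.0345 -0.0533]
 [-0.0287 -0.0489]
 [ 0.028   0.0497]
 [ 0.0282  0.0497]]
```

apply_moves:
  plan:
    - [-0.035,-0.02,-0.035,0,-8,0,-1]
    - [-0.07,-0.03,-0.07,0,-16,0,-1]
    - [-0.11,-0.03,-0.105,0,-24,0,-1]
    - [-0.15,-0.03,-0.14,0,-32,0,-1]
    - [-0.188,-0.03,-0.177,0,-40,0,-1]

```text
time: 39.48
tool_pos: [0.2534, 0.4601, 0.1985]
tool_rot: [-1.571, 0.0, -0.675]
contact_force: [-0.2, 0.4, 0.2]
opening: 0.0915
```

apply_moves:
  plan:
    - [0,0,0,0,0,0,-1]
    - [0,0,0,0,0,0,-1]
    - [0,0,0,0,0,0,-1]
    - [0,0,0,0,0,0,-1]
    - [0,0,0,0,0,0,-1]

```text
time: 40.1
tool_pos: [0.2557, 0.4586, 0.1986]
tool_rot: [-1.571, 0.0, -0.681]
contact_force: [0.7, -1.2, 0.1]
opening: 0.0917
```

```bash
python3 - <<'E'
from h import *
st,t=shot("t17","top"); print(st['time'],st['tool_pos']); hsv=cv2.cvtColor(t,cv2.COLOR_BGR2HSV); t0=cv2.imread("pics/top0.png")
def roi(P): x,y=proj("top",[P])[0].astype(int); return (x-30,y-30,x+30,y+30)
def rect(nm,lo,hi,P,z):
    try:
        c=contour(cv2.morphologyEx(cv2.inRange(hsv,lo,hi),cv2.MORPH_OPEN,np.ones((3,3))),roi(P)); p=cast("top",c,z)[:,:2].astype(np.float32); print(nm,cv2.minAreaRect(p),cv2.minEnclosingCircle(p))
    except Exception as e: print(nm,e)
rect("jar",(0,0,180),(179,60,255),[.4262,.1235,.035],.035)
rect("tin",(16,50,170),(32,160,255),[.6267,.1561,.033],.033)
rect("block",(0,0,130),(179,40,255),[.5044,.2345,.02],.02)
rect("brick",(5,40,60),(25,200,200),[.4538,.3675,.073],.073)
d=cv2.absdiff(t,t0).max(2)
for nm,(x0,y0,x1,y1) in dict(dropper=(235,305,262,345),tweezers=(440,205,470,305)).items(): print(nm,"mean diff",d[y0:y1,x0:x1].mean(),d[y0:y1,x0:x1].max())
E
```

```text
40.1 [0.2557 0.4586 0.1986]
jar ((0.42681100964546204, 0.12389826029539108), (0.04622993618249893, 0.04453272372484207), 1.1836313009262085) ((0.42655256390571594, 0.12353140115737915), 0.02371615543961525)
tin ((0.6293178200721741, 0.15777985751628876), (0.11250094324350357, 0.11164682358503342), 1.253214955329895) ((0.6296834945678711, 0.15778785943984985), 0.07908958196640015)
block ((0.5050126910209656, 0.23481807112693787), (0.05702338367700577, 0.057851798832416534), 53.04560852050781) ((0.5056288838386536, 0.23462006449699402), 0.03771323338150978)
brick ((0.45556145906448364, 0.3686408996582031), (0.10630498081445694, 0.1057475209236145), 2.0947105884552) ((0.4569064974784851, 0.36598509550094604), 0.07171247899532318)
dropper mean diff 33.03611111111111 73
tweezers mean diff 2.1493333333333333 10
```

```bash
python3 - <<'E'
from h import *
st,s=shot("s17","side"); t=cv2.imread("pics/t17.png"); t0=cv2.imread("pics/top0.png"); s0=cv2.imread("pics/side0.png")
for nm,a,b,(x0,y0,x1,y1) in (("top",t0,t,(236,316,260,342)),("side",s0,s,(408,208,438,268))):
    for im in (a,b):
        h=cv2.cvtColor(im[y0:y1,x0:x1],cv2.COLOR_BGR2HSV); m=cv2.inRange(h,(0,140,0),(14,255,170))|cv2.inRange(h,(0,0,0),(179,255,55)); ys,xs=np.nonzero(m); print(nm,"dropper",len(xs),xs.mean()+x0,ys.mean()+y0)
        print("   template", cv2.minMaxLoc(cv2.matchTemplate(b[y0-8:y1+8,x0-8:x1+8],a[y0:y1,x0:x1],cv2.TM_CCOEFF_NORMED))[1::2])
h=cv2.cvtColor(t,cv2.COLOR_BGR2HSV); x,y=proj("top",[[.6267,.1561,.033]])[0].astype(int); print("tin",h[y,x-12:x+13:6].tolist(),"ring",h[y,x-28:x-16:3].tolist())
m=cv2.inRange(h,(16,40,120),(32,255,255)); k=np.zeros_like(m); cv2.circle(k,(x,y),26,255,-1); m&=k
c=contour(m,(0,0,640,480)); print(cv2.minEnclosingCircle(cast("top",c,.033)[:,:2].astype(np.float32)))
# brick/disc in the side view
hs=cv2.cvtColor(s,cv2.COLOR_BGR2HSV); g=proj("side",[[.4535,.3675,.073],[.4535,.3675,.029]]); print(g)
R=[[np.cos(.193),-np.sin(.193)],[np.sin(.193),np.cos(.193)]]
q=np.array([[*(np.array([.4535,.3675])+np.array(R)@[i*.029,j*.05]),.073] for i,j in ((-1,-1),(1,-1),(1,1),(-1,1))])
for n,im in (("side",s),("top",t)):
    x,y,ww,hh=cv2.boundingRect(proj(n,q).astype(np.float32)); hh2=cv2.cvtColor(im,cv2.COLOR_BGR2HSV)
    z=np.zeros(im.shape[:2],np.uint8); cv2.fillConvexPoly(z,proj(n,q).astype(int),255)
    big=cv2.dilate(z,np.ones((9,9)))
    m=cv2.inRange(hh2,(8,50,75),(22,170,200)); print(n,"inside",(m[z>0]>0).mean(),"border",(m[(big>0)&(z==0)]>0).mean())
E
```

```text
top dropper 101 248.25742574257427 328.3762376237624
   template (0.8913522362709045, (7, 8))
top dropper 118 246.96610169491527 328.8474576271186
   template (0.8913522362709045, (7, 8))
side dropper 350 421.25714285714287 248.9457142857143
   template (0.8571008443832397, (8, 8))
side dropper 405 421.8296296296296 248.65432098765433
   template (0.8571008443832397, (8, 8))
tin [[20, 80, 217], [21, 84, 213], [17, 97, 205], [20, 83, 202], [20, 81, 212]] ring [[19, 55, 177], [14, 96, 135], [13, 185, 98], [12, 180, 82]]
((0.6265361309051514, 0.15439298748970032), 0.02990981750190258)
[[487.7953 264.198 ]
 [483.771  289.7431]]
side inside 0.9711340206185567 border 0.55
top inside 1.0 border 0.375
```

```bash
python3 -c "
from cell import robot
s=robot.observe(); print(s['time'],s['contact_force']); print(robot.hand_in())"
```

```text
40.2 [ 0.29670213 -0.1890105  -0.57833498]
the job is handed in; nothing more can be done
None
```

All four pieces were moved in the order asked, jar, tin, block, then brick, and the job was handed in at 40.2 s. Each was lowered until I felt light contact of 5–11 N, well under the limits, and then released.

**Last checks**
- **Jar:** 0–1 mm from the holder centre.
- **Tin:** 1–3 mm from the holder centre. The last top-camera fit was loose: it gave a 60 mm circle for the 56 mm lid.
- **Steel block:** within about 1 mm of the seat centre and within 1° of the lip's sides.
- **Fire brick:** its edges in the wrist camera put it within about 1 mm of the disc centre. My top-camera measurement of the brick failed because the mask picked up the background. Instead, in the top and side views the expected outline was filled with brick colour (100% and 97%), which is a weaker check.
- **Dropper:** matched in the side view with no shift, and to within 1 pixel in the top view. The raw top-image difference there was large, which I put down to the arm's shadow.
- **Tweezers:** unchanged in the top view.

**Things that disagreed**
- **Missed first grasp:** the jaws closed above the jar without touching it. The fingertips were about 24 mm behind the reported tool point, not 11 mm ahead of it as the interface text says, so I corrected all later heights by that.
- **Turntable radius:** the fitted radius was about 2 mm smaller than stated, though the fitted centres agreed to about 1 mm.

I had used all 16 picture views before the brick went down, so nothing after that was checked by eye.

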